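# Load the smoker trays, then set and lock the gas regulator

## Robot

A 6-joint arm with a two-finger parallel gripper is mounted at the origin on the work surface. World frame = base frame: x ahead of the robot, y to its left, z up, the work surface at z = 0. Lengths are in mm, angles in rad, forces in N, time in s.
With the tool pointing down it reaches from about 250 to 775 mm from the base axis. Payload 4 kg.
Tool frame: the origin (TCP) lies on the front face of the gripper's body, between the roots of the fingers; the fingertips stand 97 mm ahead of it and the grasp point (between the pads) lies 78 mm ahead of it (r.grip_depth is the distance from the TCP to the grasp point, in mm); z points along the fingers, y is the direction in which the jaws open and shut (so a half turn about z gives the same grasp; the last joint's range is limited). The gripper opens to 94 mm and grips with 3 to 60 N. Pads are 16 mm wide; open, the fingers measure 119 mm over their backs; the gripper's body (75 mm by 177 mm) begins 78 mm behind the grasp point.
Start: joints at [1.216, 0.087, 1.371, -0, 1.684, -0.103], TCP at [137.037, 532.664, 302.706] pointing down, gripper open.
Joint ranges: [-3.1, 3.1], [-0.76, 2.03], [0.27, 2.55], [-1.08, 4.22], [0.17, 2.65], [-2.57, 2.57]. Speed limits (rad/s): [2.79, 2.79, 3.14, 3.14, 3.14, 3.14].

## Interface

Orientations are given as a 3x3 rotation matrix whose columns are the frame's x, y, z axes.
In Python, from cell import r gives the robot as it stands.
- The arm moves only by the tool carry_out, never from a script. Its argument "targets" is a list that holds one entry, the list of rows, each a list of 4 numbers: the shift along the world's x, y, z in mm, then the turn about the world's z in degrees. In form: [[[dx, dy, dz, yaw], ...]]. A call has 1 to 8 rows; each row shifts and turns the commanded pose from where the row before left it; what a row does not reach is not made up. A row lasts 1/10 s, in which the tool goes at most 50 mm and 8.59 degrees, less where a joint would pass 70% of its speed; a pose out of reach is approached as far as the arm can. A call is refused whole if a number of a shift passes 50 or a number of a turn 8.59, either way. A call with a gripper value outside its range is refused whole. "hand" is the opening, from 0 (shut) to 1 (fully open), set as the call begins (left out, the last holds). The fingers move at their own pace and stop on an object; "newtons" is the grip in N (left out, the last holds). Time passes only in rows, so rows that do not move let the fingers close. It gives the time, the measured TCP pose, the force and the opening at its end, in the units of the state.
- r.sense(): the state, without advancing time (a new reading comes with each control period).
- r.grab_frame(name): name is "side" or "top"; returns a dict with "color" (480x640x3 uint8, blue, green, red), "z_map" (480x640 float32, mm along the optical axis (not along the pixel's ray), 0 where there is no reading), "fx", "fy", "cx", "cy" (pixels), "k1" (the pictures are not rectified: a ray, as slopes to the right and down, at radius r is drawn at 1 + k1 r^2 times it, then the intrinsics apply), "R" (3x3) and "t" (3): a world point X has camera coordinates R X + t. Camera axes: x right, y down, z forward; pixel columns grow to the right and rows downward; lengths in mm; the calibration is good to about 2 mm. A picture is of the moment at which its call begins.
- r.close_job(): hands the job in, once; it reports no verdict.
The state is a dict: "t": time; "q": joint angles; "dq": joint speeds; "joint_torque": joint torques, N m; "position": TCP position; "orientation": TCP orientation; "wrist_force": force on the tool from outside, world axes, zero at the start; "torque": the same for the moment, N m; "gripper_width": finger opening in mm.
Only numpy, scipy, OpenCV 4.12 (cv2) and the standard library are available. Lean on these libraries where they do the work, as an engineer would, in place of code of your own. Each camera call takes 0.05 s, during which the arm holds its last target.

## Task

Get the gas oven ready for smoking: deal the six wood blocks from the slate board into the pockets of the steel trays (two or three trays are out), round-robin: first one flat in the pocket next to the black tab of every tray, then one in every middle pocket, and so on until all six are dealt and every tray holds the same number. When they are all dealt, turn the regulator's black knob until its pointer is on the red mark, and only then slide the clear lock hood fully home over the knob. Leave the bowl, salt cellar and tongs where they are.

Things in the scene. Friction and masses are not known exactly. Their poses are not given: they have to be found in the camera images.
- board: Dark slate board 280 x 200 x 8 mm lying on the counter, fixed. Origin under its centre.
- wood1: Smoking-wood block, plain mid-brown square bar 56 x 34 x 34 mm, 30 to 60 g. Origin at its centre, x along its 56 mm length. Starts lying on the slate board.
- wood2: Smoking-wood block, plain mid-brown square bar 56 x 34 x 34 mm, 30 to 60 g. Origin at its centre, x along its 56 mm length. Starts lying on the slate board.
- wood3: Smoking-wood block, plain mid-brown square bar 56 x 34 x 34 mm, 30 to 60 g. Origin at its centre, x along its 56 mm length. Starts lying on the slate board.
- wood4: Smoking-wood block, plain mid-brown square bar 56 x 34 x 34 mm, 30 to 60 g. Origin at its centre, x along its 56 mm length. Starts lying on the slate board.
- wood5: Smoking-wood block, plain mid-brown square bar 56 x 34 x 34 mm, 30 to 60 g. Origin at its centre, x along its 56 mm length. Starts lying on the slate board.
- wood6: Smoking-wood block, plain mid-brown square bar 56 x 34 x 34 mm, 30 to 60 g. Origin at its centre, x along its 56 mm length. Starts lying on the slate board.
- pocket_a1 (a point): Tray a: middle of the floor of its first pocket, next to its black tab. The tray: shallow open stainless, 216 x 58 mm, about 0.9 kg, loose on the counter, with a black tab at one end, which may face either way. One of the three trays is absent in some starts. A block lying there has its centre 17 mm above this point.
- pocket_a2 (a point): Tray a: middle of the floor of its second (middle) pocket. The three pockets are in a row, 71 mm apart, each 68 x 52 mm inside, for one block lying lengthwise. A block lying there has its centre 17 mm above this point.
- pocket_a3 (a point): Tray a: middle of the floor of its third pocket, farthest from its black tab. The tray's floor is 3 mm thick; rim and cross dividers are 3 mm thick and rise to 10 mm above the counter. A block lying there has its centre 17 mm above this point.
- pocket_b1 (a point): Tray b: middle of the floor of its first pocket, next to its black tab. The tray: shallow open stainless, 216 x 58 mm, about 0.9 kg, loose on the counter, with a black tab at one end, which may face either way. One of the three trays is absent in some starts. A block lying there has its centre 17 mm above this point.
- pocket_b2 (a point): Tray b: middle of the floor of its second (middle) pocket. The three pockets are in a row, 71 mm apart, each 68 x 52 mm inside, for one block lying lengthwise. A block lying there has its centre 17 mm above this point.
- pocket_b3 (a point): Tray b: middle of the floor of its third pocket, farthest from its black tab. The tray's floor is 3 mm thick; rim and cross dividers are 3 mm thick and rise to 10 mm above the counter. A block lying there has its centre 17 mm above this point.
- pocket_c1 (a point): Tray c: middle of the floor of its first pocket, next to its black tab. The tray: shallow open stainless, 216 x 58 mm, about 0.9 kg, loose on the counter, with a black tab at one end, which may face either way. One of the three trays is absent in some starts. A block lying there has its centre 17 mm above this point.
- pocket_c2 (a point): Tray c: middle of the floor of its second (middle) pocket. The three pockets are in a row, 71 mm apart, each 68 x 52 mm inside, for one block lying lengthwise. A block lying there has its centre 17 mm above this point.
- pocket_c3 (a point): Tray c: middle of the floor of its third pocket, farthest from its black tab. The tray's floor is 3 mm thick; rim and cross dividers are 3 mm thick and rise to 10 mm above the counter. A block lying there has its centre 17 mm above this point.
- regulator: Gas regulator: fixed stainless box 220 x 110 x 50 mm on the counter. Origin under its centre; x along its length. The knob stands on its top at x = -55 mm, y = 0 with a white dial; the lock hood slides along x on the top. The yellow fin on the hood's middle, for gripping: upright plate 12 mm thick along x, 42 mm wide along y, 28 mm high, top 125 mm above the counter.
- knob_axis (a point): On the knob's vertical axis, at the top of its grip: a black upright bar 52 mm long, 12 mm thick, 25 mm high, top 87 mm above the counter, on a round skirt 42 mm wide whose top is 62 mm above the counter. It turns 2.6 rad between stops and stays where it is left (friction 0.04 N m). A white line on top marks the pointing end. At its anticlockwise stop it points to the regulator's +y.
- pointer (a point): Pointing end of the knob: 36 mm from the axis along the bar, 80 mm above the counter; turns with the knob. At the start the knob must turn clockwise seen from above, by 0.5 to 2.2 rad, to reach the mark.
- mark (a point): Where the red mark on the dial points: 36 mm from the knob's axis in the direction of the red tab, 80 mm above the counter (the tab itself lies on the dial below, 3 mm high). It differs from start to start and stays put.
- lock (a joint): Travel of the clear plastic lock hood: 0 open, 0.120 m fully home over the knob at its stop. It slides along the regulator's -x with about 1.5 N of friction, stays where it is left and does not touch the knob. It is 70 mm along the slide, 96 mm wide, 47 mm high. Its yellow fin's centre is at x = +65 mm, y = 0 in the regulator's frame at 0, and at x = -55 mm at 0.120.
- bowl: Olive ceramic pinch bowl, 72 mm wide, 34 mm high, loose. Origin under its centre. Leave it.
- cellar: Round walnut salt cellar with swivel lid, 70 mm wide, 55 mm high, loose. Origin under its centre. Leave it.
- tongs: Stainless locking tongs, 255 mm long and 14 mm high, lying loose. Origin under the middle. Leave them.
Not all that is in view belongs to the job. Leave any pink look-alike of the wood5 alone.

How it is judged:
By the outcome, as a careful person would: the job done as asked, in the order asked, and still so for the second after the job is handed in, with the robot touching nothing.
Of tray_a, tray_b, tray_c only 2 to 3 are there at a start; the rules pass over those that are not, and their reading is None.
At some moment in a run one of wood1, wood2, wood3, wood4, wood5, wood6 may be knocked a few centimetres aside while the robot is not near it.
Once in a run the grip may slacken for a moment while it holds something.
It also fails if it takes over 210 s, if anything falls off the work surface, if the arm or the gripper's body presses on something with over 40 N, if the wrist force passes 120 N, or if a joint passes its speed limit or range.

## Working session

There is one attempt and no reset: what is moved stays moved. The work goes in short steps, Python scripts to look and compute and a tool call to move; the robot and the scene stay as the last step left them, time stands still between calls to the robot, and variables do not carry over. Pictures are saved under pics/ and viewed, and the job is handed in when it is done.

Besides the shell and the picture viewer there is one more tool, called after ">>>" as a command line: name --argument value ..., lists and objects as JSON in quotes. carry_out: Moves the arm, as the interface text tells. Its arguments: {"type":"object","properties":{"targets":{"type":"array"},"hand":{"type":"number"},"newtons":{"type":"number"}},"required":["targets"]}

```bash
ls -la; mkdir -p pics
cat > look.py <<'E'
import sys,cv2,numpy as np
from cell import r
tag=sys.argv[1]
for n in ("side","top"):
    f=r.grab_frame(n); cv2.imwrite(f"pics/{tag}_{n}.png",f["color"]); np.save(f"{n}.npy",f,allow_pickle=True)
s=r.sense(); print(s["t"],s["position"],s["gripper_width"])
E
python3 look.py a; python3 -c "
import numpy as np
for n in('side','top'):
    f=np.load(n+'.npy',allow_pickle=True).item();print(n,[f[k] for k in('fx','fy','cx','cy','k1','R','t')])"
```

```text
total 12
drwxr-xr-x  3 agent agent 4096 Dec  6 08:58 .
drwxr-xr-x 23 root  root  4096 Dec  6 08:58 ..
drwxr-xr-x  2 agent agent 4096 Dec  6 08:58 pics
0.1 [136.92803979 532.36942925 301.63556372] 93.71567727879739
side [471.82572058376695, 471.82572058376695, 317.73249791315186, 230.96762994783754, 0.04015690196851677, array([[ 0.74423291, -0.66786093,  0.00889715],
       [-0.45409275, -0.51569848, -0.7265362 ],
       [ 0.48981338,  0.53667202, -0.68707059]]), array([-450.20740009,  292.92333826,  866.79118623])]
top [440.4612153912164, 440.4612153912164, 318.322290368801, 240.12756991804034, -0.07123476706839865, array([[-1.57784122e-02, -9.99872510e-01, -2.45074219e-03],
       [-9.93731642e-01,  1.59527105e-02, -1.10647792e-01],
       [ 1.10672781e-01,  6.89533596e-04, -9.93856660e-01]]), array([ -28.74295818,  555.65108974, 1198.11505191])]
```

View pics/a_side.png

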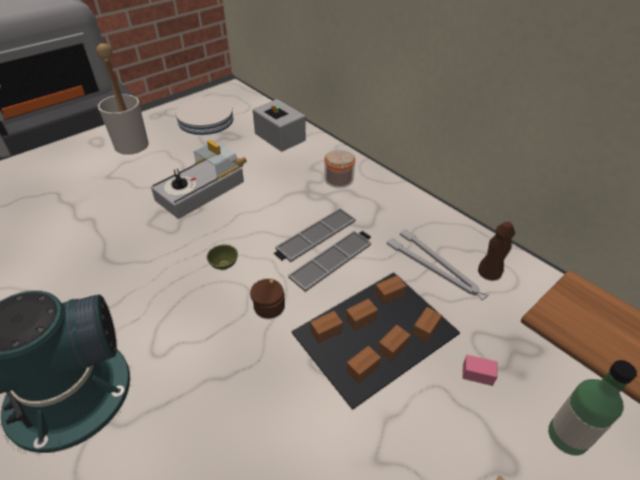

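View pics/a_top.png

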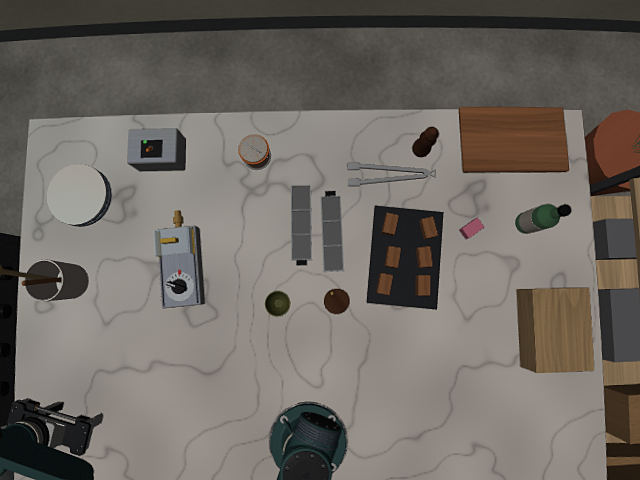

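The top view shows two trays, at (301,225) with its tab at the bottom and at (333,232) with its tab at the top. Six brown blocks lie on the slate around (405,255). The regulator is at (180,265).

Things that could be mistaken for a wood block:
- pink look-alike at (472,228): leave
- cellar at (337,301)
- brown pepper mill at (426,140)
- wood slabs at (513,140) and (555,330)

The six on the slate at (390,223), (429,227), (393,257), (425,257), (385,284) and (423,285) match the description.

```bash
cat > g.py <<'E'
import cv2,numpy as np
def load(n): return np.load(n+'.npy',allow_pickle=True).item()
def und(f,p):
    K=np.array([[f['fx'],0,f['cx']],[0,f['fy'],f['cy']],[0,0,1]])
    return cv2.undistortPoints(np.array(p,float).reshape(-1,1,2),K,np.array([f['k1'],0,0,0.]))[:,0]
def plane(f,p,z):
    s=und(f,p); d=np.c_[s,np.ones(len(s))]@f['R']; c=-f['R'].T@f['t']
    k=(z-c[2])/d[:,2]; return c+k[:,None]*d
def proj(f,X):
    K=np.array([[f['fx'],0,f['cx']],[0,f['fy'],f['cy']],[0,0,1]])
    return cv2.projectPoints(np.array(X,float).reshape(-1,1,3),cv2.Rodrigues(f['R'])[0],f['t'],K,np.array([f['k1'],0,0,0.]))[0][:,0]
def tri(fa,pa,fb,pb):
    a=und(fa,pa);b=und(fb,pb)
    X=cv2.triangulatePoints(np.c_[fa['R'],fa['t']],np.c_[fb['R'],fb['t']],a.T,b.T); return (X[:3]/X[3]).T
def cloud(f):
    v,u=np.mgrid[0:480,0:640]; s=und(f,np.c_[u.ravel(),v.ravel()]); z=f['z_map'].ravel()
    X=(np.c_[s,np.ones(len(s))]*z[:,None]-f['t'])@f['R']; X[z==0]=np.nan; return X.reshape(480,640,3)
E
cat > blocks.py <<'E'
from g import *
def blocks(f,tz=42,roi=(345,190,460,320)):
    h=cv2.cvtColor(f['color'],cv2.COLOR_BGR2HSV)
    m=cv2.inRange(h,(3,70,40),(18,255,255)); C=cloud(f)
    n,l,st,ce=cv2.connectedComponentsWithStats(m); o=[]
    for i in range(1,n):
        if st[i,4]<60: continue
        P=C[(l==i)&np.isfinite(C[...,2])]
        if len(P)<20: continue
        z=np.percentile(P[:,2],90); T=P[P[:,2]>z-6]
        o.append((ce[i].round(),st[i,4],z.round(1),T.mean(0).round(1)))
    return m,l,o
if __name__=='__main__':
    for n in('top','side'):
        f=load(n); m,l,o=blocks(f)
        print(n); [print(*x) for x in o]
E
python3 blocks.py
python3 - <<'E'
from g import *
f=load('top');c=f['color']
cv2.imwrite('pics/c1.png',cv2.resize(c[170:320,280:460],None,fx=4.4,fy=4,interpolation=cv2.INTER_CUBIC))
cv2.imwrite('pics/c2.png',cv2.resize(c[200:320,130:230],None,fx=5,fy=5,interpolation=cv2.INTER_CUBIC))
f=load('side');c=f['color']
cv2.imwrite('pics/c3.png',cv2.resize(c[130:220,140:260],None,fx=6,fy=6,interpolation=cv2.INTER_CUBIC))
cv2.imwrite('pics/c4.png',cv2.resize(c[200:400,260:470],None,fx=3,fy=3,interpolation=cv2.INTER_CUBIC))
E
```

```text
top
[513. 139.] 6821 23.1 [ 847.5 -616.5   20.6]
[613. 145.] 3106 -385.1 [  973.2 -1239.6  -385.8]
[430. 132.] 86 152.2 [ 823.6 -340.5  150.6]
[254. 151.] 179 83.2 [816.8 140.8  81.9]
[619. 237.] 2827 -210.6 [  674.1 -1144.8  -201. ]
[179. 218.] 70 39.3 [622.1 354.7  37.1]
[390. 223.] 275 44.8 [ 598.  -239.2   42.3]
[428. 227.] 314 44.7 [ 584.5 -346.3   42.4]
[392. 256.] 294 44.5 [ 503.9 -243.5   42.2]
[424. 256.] 321 44.0 [ 502.5 -330.4   41.8]
[ 22. 274.] 169 264.0 [471.3 704.5 266.4]
[384. 284.] 292 44.5 [ 430.3 -218.4   42.1]
[423. 285.] 330 44.9 [ 426.9 -323.4   42.6]
[336. 301.] 469 54.0 [386.3 -83.   51.5]
[555. 330.] 6068 102.4 [ 299.8 -678.1  100.1]
[621. 373.] 870 -581.3 [   38.  -1307.   -580.5]
[622. 417.] 1797 -405.3 [  -98.3 -1227.9  -403.8]
[623. 461.] 304 -412.1 [ -260.7 -1179.5  -414.3]
side
[91.  6.] 109 -35.0 [ 897.  2072.9  -24.9]
[118.   4.] 448 -57.1 [1000.6 2106.4  -54.7]
[151.  13.] 721 -128.3 [1230.1 2107.3 -127.1]
[193.   5.] 405 -144.3 [1439.1 2105.9 -139.9]
[212.  15.] 354 -225.1 [1617.1 2109.6 -223.1]
[112.  22.] 498 -126.8 [ 961.2 2006.5  -92.9]
[178.  2
[... 406 characters left out ...]
1.  73.] 176 -607.1 [1623.6 2102.6 -606.3]
[189.  84.] 326 -609.4 [1369.8 2106.9 -608.5]
[136.  87.] 238 -511.0 [1000.7 2040.8 -481.7]
[ 42. 101.] 1052 76.2 [324.8 977.8  80.3]
[154.  96.] 271 -608.9 [1121.  2106.7 -608.4]
[339. 167.] 352 81.5 [792.8 122.6  80.8]
[240. 161.] 68 53.9 [590.1 311.4  66.4]
[497. 251.] 1083 141.9 [ 818.9 -343.9  144.4]
[589. 326.] 7855 21.9 [ 836.4 -558.7   22.1]
[390. 289.] 616 42.3 [ 595.9 -240.2   40.9]
[268. 298.] 1017 51.7 [384.6 -86.2  50.3]
[361. 314.] 680 42.6 [ 503.1 -244.1   41.1]
[427. 324.] 641 42.9 [ 585.  -349.1   41.4]
[326. 326.] 705 42.7 [ 429.  -219.3   41.1]
[393. 342.] 720 43.0 [ 501.8 -333.2   41.4]
[363. 364.] 798 43.0 [ 424.3 -325.7   41.6]
```

View pics/c1.png

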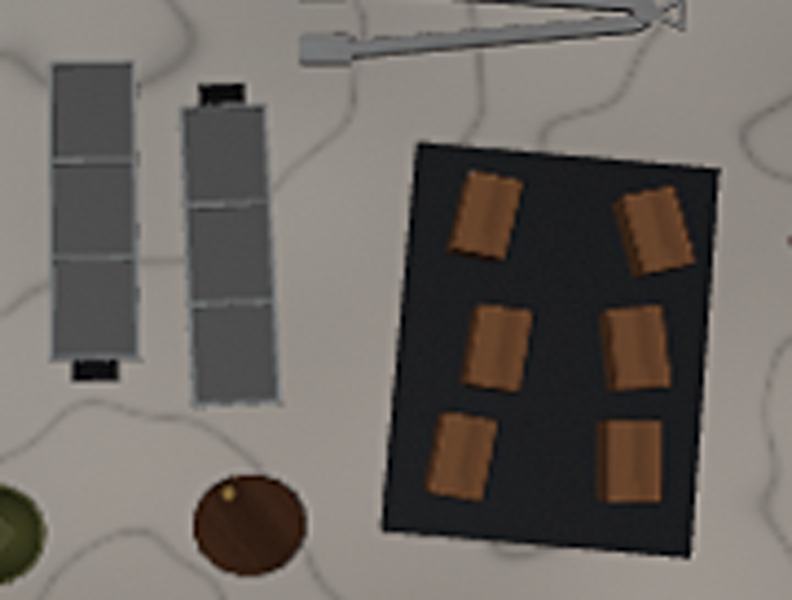

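View pics/c2.png

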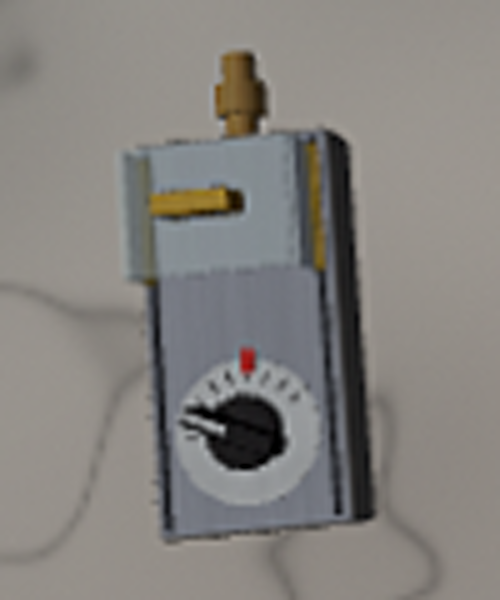

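View pics/c3.png

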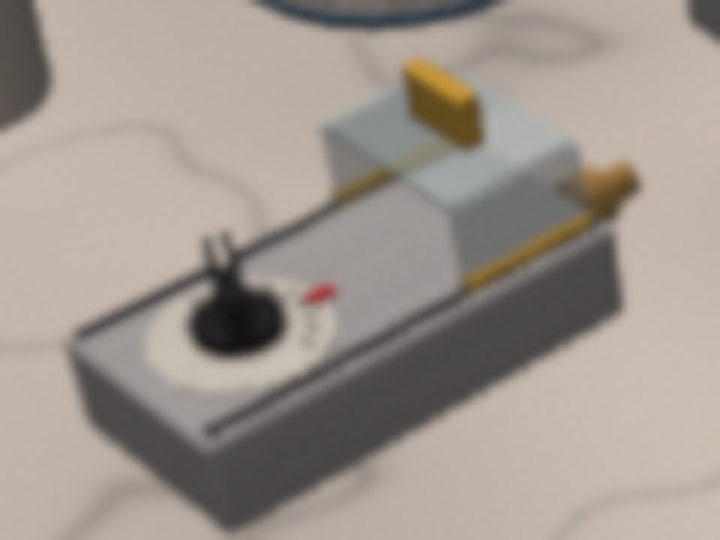

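View pics/c4.png

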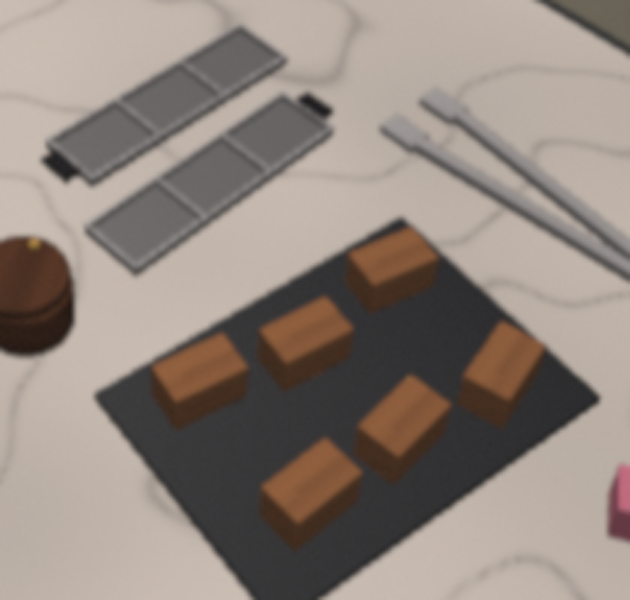

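```bash
cat > meas.py <<'E'
from g import *
def rect(P):
    (c,wh,a)=cv2.minAreaRect(P[:,:2].astype(np.float32)); 
    if wh[0]<wh[1]: a+=90; wh=wh[::-1]
    a=(a+90)%180-90
    return np.array(c).round(1),np.array(wh).round(1),round(a,1)
def wood(f):
    h=cv2.cvtColor(f['color'],cv2.COLOR_BGR2HSV); m=cv2.inRange(h,(3,70,40),(18,255,255)); C=cloud(f)
    out=[]
    n,l,st,ce=cv2.connectedComponentsWithStats(m)
    for i in range(1,n):
        if not 100<st[i,4]<1200: continue
        P=C[(l==i)&np.isfinite(C[...,2])]
        if len(P)<20: continue
        z=np.percentile(P[:,2],85)
        if not (20<z<60 and 250<P[:,0].mean()<750 and -600<P[:,1].mean()<450): continue
        # top face in image: fit by mask pixels where z near top, cast on plane
        q=(l==i)&(np.abs(C[...,2]-np.median(P[P[:,2]>z-6,2]))<5)
        cs,_=cv2.findContours(q.astype(np.uint8),cv2.RETR_EXTERNAL,cv2.CHAIN_APPROX_NONE)
        c=max(cs,key=len)[:,0]
        zt=np.median(P[P[:,2]>z-6,2])
        out.append((ce[i].round(),round(float(zt),1),*rect(plane(f,c,zt)),C[q].mean(0)[:2].round(1)))
    return out
if __name__=='__main__':
    for n in('top','side'):
        print(n); [print(*x) for x in wood(load(n))]
E
python3 meas.py
python3 - <<'E'
from g import *
from meas import rect
for n in('top','side'):
    f=load(n);C=cloud(f)
    h=cv2.cvtColor(f['color'],cv2.COLOR_BGR2HSV)
    Z=C[...,2]; roi=(C[...,0]>440)&(C[...,0]<720)&(C[...,1]>-160)&(C[...,1]<90)
    g=f['color'].astype(int); br=g.max(2); sat=g.max(2)-g.min(2)
    m=((br<150)&roi).astype(np.uint8)
    m=cv2.morphologyEx(m,cv2.MORPH_CLOSE,np.ones((3,3)))
    k,l,st,ce=cv2.connectedComponentsWithStats(m)
    for i in range(1,k):
        if st[i,4]<60: continue
        cs,_=cv2.findContours((l==i).astype(np.uint8),0,1)
        print(n,ce[i].round(),st[i,4],rect(plane(f,max(cs,key=len)[:,0],8)),'z',np.nanmedian(Z[l==i]).round(1))
    b=(br<45)&roi; v,u=np.nonzero(b)
    k,l,st,ce=cv2.connectedComponentsWithStats(b.astype(np.uint8))
    for i in range(1,k):
        if st[i,4]>8: print('tab',n,ce[i],st[i,4],plane(f,[ce[i]],5).round(1))
    if n=='top': print(g[200:206:1,288:345].mean(0).mean(1).round().astype(int))
E
```

```text
top
[390. 223.] 41.9 [ 597.4 -239.2] [55.8 33.4] -13.9 [ 597.6 -239.3]
[428. 227.] 41.9 [ 585.  -345.8] [55.5 35.7] 13.0 [ 585.1 -346.2]
[392. 256.] 41.7 [ 504.7 -243.3] [55.7 34.2] -10.7 [ 504.4 -243.2]
[424. 256.] 41.7 [ 502.8 -330.1] [55.8 35.3] 3.3 [ 502.8 -330.3]
[384. 284.] 41.8 [ 430.  -218.1] [55.1 33.8] -11.3 [ 430.5 -218.1]
[423. 285.] 42.2 [ 426.8 -323. ] [52.5 33.3] -2.2 [ 426.8 -323.3]
[336. 301.] 51.2 [386.4 -82.8] [65.  64.5] 88.7 [386.1 -83.5]
side
[390. 289.] 41.0 [ 595.5 -240.2] [58.1 36.7] -14.2 [ 595.7 -240.2]
[268. 298.] 50.3 [385.5 -86. ] [68.7 65.5] 74.6 [384.5 -86.3]
[361. 314.] 41.2 [ 503.5 -244.3] [57.2 36.2] -11.3 [ 503.1 -244.2]
[427. 324.] 41.4 [ 584.6 -349.1] [59.4 33.8] 12.5 [ 584.7 -349.2]
[326. 326.] 41.1 [ 429.1 -219.8] [56.7 37.1] -11.2 [ 428.9 -219.4]
[393. 342.] 41.5 [ 502.2 -332.8] [59.9 35.2] 3.4 [ 501.8 -333.4]
[363. 364.] 41.7 [ 423.8 -326.1] [57.5 35.4] -2.0 [ 424.2 -325.7]
top [320. 226.] 6456 (array([579.9, -35.3]), array([278. , 248.5]), 0.2) z 1.7
tab top [329.8   192.875] 40 [[694.7 -72.8   5. ]]
tab top [301.18604651 262.06976744] 43 [[496.2  12.    5. ]]
[143 144 144 113  59  78  78  78  77  77  77  77  77  77  77  77  77  77
  76  76  74  78 113 140 142 140 141 141 141 141 141 142 137 110  69  75
  76  76  76  76  76  75  75  75  75  75  75  75  75  75  73  78 117 144
 144 143 142]
side [313. 235.] 1672 (array([602.8,   8.5]), array([233.8,  66.7]), 0.6) z 4.5
side [330. 260.] 1937 (array([584.7, -77.9]), array([238.1,  63.3]), 1.0) z 4.3
tab side [364.75  234.875] 16 [[696.9 -71.4   5. ]]
tab side [279.9 254.9] 30 [[497.1  13.7   5. ]]
```

```bash
cat > trays.py <<'E'
from g import *
from meas import rect
def trays(n):
    f=load(n);C=cloud(f)
    roi=(C[...,0]>440)&(C[...,0]<720)&(C[...,1]>-160)&(C[...,1]<90)
    br=f['color'].max(2).astype(int); T=108 if n=='top' else 140
    S=4; big=cv2.resize(f['color'].max(2),None,fx=S,fy=S,interpolation=cv2.INTER_LINEAR)
    R=cv2.resize(roi.astype(np.uint8),None,fx=S,fy=S,interpolation=cv2.INTER_NEAREST)
    m=((big<T)&(big>45)&(R>0)).astype(np.uint8)
    m=cv2.morphologyEx(m,cv2.MORPH_CLOSE,np.ones((9,9)));m=cv2.morphologyEx(m,cv2.MORPH_OPEN,np.ones((31,31)))
    k,l,st,ce=cv2.connectedComponentsWithStats(m)
    for i in range(1,k):
        if st[i,4]<8000: continue
        cs,_=cv2.findContours((l==i).astype(np.uint8),0,1); c=(max(cs,key=len)[:,0]+.5)/S-.5
        print(n,ce[i]/S,rect(plane(f,c,6)))
if __name__=='__main__':
    trays('top');trays('side')
    # regulator
    for n in('top','side'):
        f=load(n);C=cloud(f);h=cv2.cvtColor(f['color'],cv2.COLOR_BGR2HSV)
        reg=(C[...,0]>400)&(C[...,0]<680)&(C[...,1]>240)&(C[...,1]<420)
        red=(cv2.inRange(h,(0,130,90),(6,255,255))|cv2.inRange(h,(172,130,90),(180,255,255)))&(reg*255).astype(np.uint8)
        v,u=np.nonzero(red); print(n,'red',len(u),u.mean(),v.mean(),plane(f,[[u.mean(),v.mean()]],53).round(1),np.nanmedian(C[red>0],0).round(1))
        S=C[reg&(abs(C[...,2]-50)<4)]; print('top50',rect(S),len(S),np.median(S[:,2]))
        wh=reg&(cv2.inRange(h,(0,0,165),(180,45,255))>0)&(abs(C[...,2]-51)<4); v,u=np.nonzero(wh); print('white',len(u),u.mean(),v.mean(),rect(C[wh]))
        bl=reg&(f['color'].max(2)<50)&(C[...,2]>55); P=C[bl];print('black',len(P)); 
        for a,b in((55,66),(66,100)):
            Q=P[(P[:,2]>a)&(P[:,2]<b)]; print(a,b,len(Q),Q.mean(0).round(1) if len(Q) else '',rect(Q) if len(Q)>3 else '')
        yl=reg&(cv2.inRange(h,(18,110,80),(32,255,255))>0)&(C[...,2]>115); print('fin',yl.sum(),C[yl].mean(0),rect(C[yl]), C[yl][:,2].max())
E
python3 trays.py
python3 - <<'E'
from g import *
for n,(u0,u1,v0,v1) in dict(top=(160,210,262,306),side=(150,215,160,205)).items():
    f=load(n); cv2.imwrite(f'pics/k_{n}.png',cv2.resize(f['color'][v0:v1,u0:u1],None,fx=10,fy=10,interpolation=cv2.INTER_CUBIC))
E
```

```text
top [301.12916088 223.01224184] (array([610.5,  11.6]), array([215. ,  54.2]), -0.5)
top [332.08459422 233.20210099] (array([579.8, -76. ]), array([215.8,  54.6]), 1.3)
side [315.07981081 235.07157221] (array([607.4,  10.3]), array([226.4,  65.6]), 0.2)
side [330.62023393 260.31199708] (array([586.1, -76.9]), array([237.8,  62.8]), 1.3)
top red 12 179.0 271.5 [[472.3 345.5  53. ]] [472.3 345.2  53.2]
top50 (array([497. , 349.3]), array([198.5, 112.7]), 4.3) 1380 50.284661305295764
white 12 177.33333333333334 279.5833333333333 (array([449. , 350.5]), array([52.6, 38.6]), -84.1)
black 202
55 66 104 [435.5 345.2  61. ] (array([461.4, 345.8]), array([107.2,  95.9]), -77.9)
66 100 85 [431.8 338.1  84.1] (array([434.2, 342. ]), array([49.6, 23.6]), 58.1)
fin 64 [551.39716537 354.72873843 124.5686017 ] (array([551.5, 354.9]), array([40.5, 10.9]), -87.2) 129.99178654135352
side red 4 193.0 178.5 [[472.6 345.3  53. ]] [471.2 343.7  54.3]
top50 (array([496.2, 348.6]), array([200.9, 111.7]), 4.8) 1194 50.71282787039483
white 249 180.50200803212851 186.859437751004 (array([435.2, 344.9]), array([80. , 73.6]), 83.0)
black 114
55 66 65 [428.2 337.7  61.7] (array([430. , 339.7]), array([35.1, 31.4]), -83.6)
66 100 49 [425.2 324.7  79.3] (array([427.7, 330.3]), array([27.4, 11.2]), 69.6)
fin 66 [549.71012846 351.43957955 122.20301584] (array([552.1, 352.8]), array([40.8, 13.6]), -85.9) 128.73923068442815
```

View pics/k_top.png

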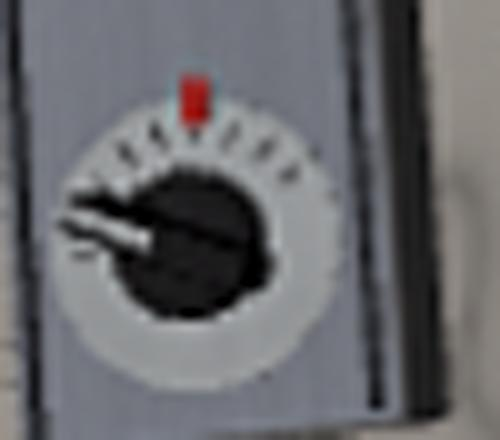

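View pics/k_side.png

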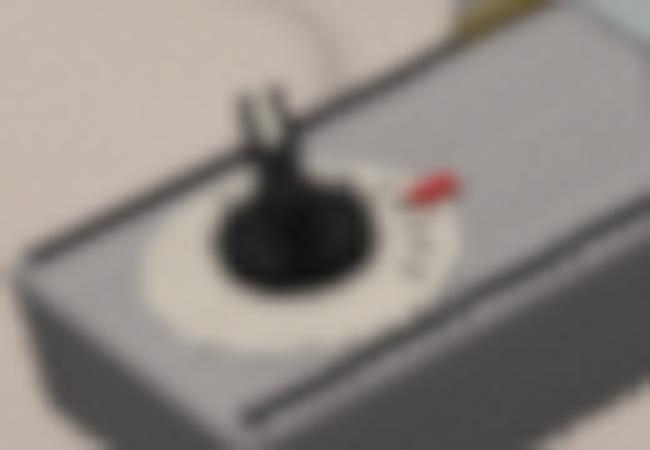

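```bash
cat > st.py <<'E'
from cell import r
import numpy as np
s=r.sense();R=np.array(s['orientation']);print('t',round(s['t'],2),'pos',np.round(s['position'],1),'yangle',round(np.degrees(np.arctan2(R[1,1],R[0,1])),2),'zaxis',R[:,2].round(3),'F',np.round(s['wrist_force'],1),'w',round(s['gripper_width'],1),'q',np.round(s['q'],2))
E
python3 st.py
```

```text
t 0.1 pos [136.9 532.4 301.6] yangle 75.57 zaxis [-0.001 -0.002 -1.   ] F [-0.7  0.7  1. ] w 93.7 q [ 1.22  0.09  1.37  0.    1.68 -0.1 ]
```

>>> carry_out --targets '[[[25,-42,-6,0],[25,-42,-6,0],[25,-42,-6,0],[25,-42,-6,0],[25,-42,-6,0],[25,-42,-6,0],[25,-42,-6,0],[25,-42,-6,0]]]' --hand 0.65 --newtons 20

```text
t: 0.9
position: [337.3, 194.8, 254.2]
orientation: [[-0.969, 0.249, 0.0], [0.249, 0.969, 0.0], [-0.0, 0.0, -1.0]]
wrist_force: [-0.2, 1.8, 0.1]
gripper_width: 61.2
```

>>> carry_out --targets '[[[25,-42,-3,0],[25,-42,-3,0],[25,-42,-3,0],[25,-42,-3,0],[25,-42,-3,0],[25,-42,-3,0],[25,-42,-3,0],[25,-42,-3,0]]]'

```text
t: 1.7
position: [537.5, -141.2, 230.0]
orientation: [[-0.968, 0.25, -0.001], [0.25, 0.968, 0.001], [0.001, 0.0, -1.0]]
wrist_force: [0.6, 0.1, -0.6]
gripper_width: 61.4
```

```bash
python3 st.py
```

```text
t 1.7 pos [ 537.5 -141.2  230. ] yangle 75.54 zaxis [-0.001  0.001 -1.   ] F [ 0.6  0.1 -0.6] w 61.4 q [-0.36  0.13  1.47  0.    1.54 -1.68]
```

>>> carry_out --targets '[[[25,-42,0,0.5],[25,-42,0,0],[9.5,-16.4,-30,0],[0,0,-40,0],[0,0,-30,0],[0,0,-15,0],[0,0,0,0]]]'

```text
t: 2.4
position: [594.9, -238.9, 112.2]
orientation: [[-0.971, 0.241, -0.006], [0.241, 0.971, 0.003], [0.007, 0.002, -1.0]]
wrist_force: [0.1, -0.9, -0.6]
gripper_width: 61.0
```

```bash
python3 st.py; python3 look.py b;python3 - <<'E'
from g import *
f=load('side'); cv2.imwrite('pics/b_c.png',cv2.resize(f['color'][190:400,260:470],None,fx=3,fy=2.8,interpolation=cv2.INTER_CUBIC))
E
```

```text
t 2.4 pos [ 594.9 -238.9  112.2] yangle 76.07 zaxis [-0.006  0.003 -1.   ] F [ 0.1 -0.9 -0.6] w 61.0 q [-0.47  0.39  1.39  0.    1.37 -1.8 ]
2.5 [ 597.06991732 -239.79387305  116.8437928 ] 60.96028540256971
```

View pics/b_c.png

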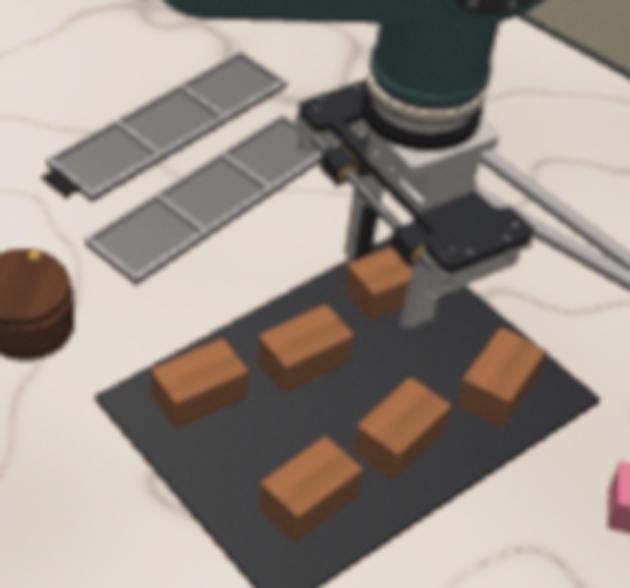

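The fingers straddle the block at crop (385,280), so I'll close and lift.

>>> carry_out --targets '[[[0,0,0,0],[0,0,0,0],[0,0,0,0],[0,0,0,0],[0,0,20,0],[0,0,30,0],[0,0,0,0]]]' --hand 0.2

```text
t: 3.2
position: [598.6, -240.8, 171.0]
orientation: [[-0.971, 0.241, 0.009], [0.241, 0.971, -0.004], [-0.009, -0.002, -1.0]]
wrist_force: [0.2, -0.0, -0.1]
gripper_width: 33.9
```

```bash
python3 st.py; python3 look.py b2;python3 - <<'E'
from g import *
f=load('side'); cv2.imwrite('pics/b_c2.png',cv2.resize(f['color'][190:400,260:470],None,fx=3,fy=2.8,interpolation=cv2.INTER_CUBIC))
E
```

```text
t 3.2 pos [ 598.6 -240.8  171. ] yangle 76.07 zaxis [ 0.009 -0.004 -1.   ] F [ 0.2 -0.  -0.1] w 33.9 q [-0.47  0.35  1.32  0.    1.46 -1.8 ]
3.3 [ 596.83675088 -239.90111968  166.31990909] 33.615171976656
```

View pics/b_c2.png

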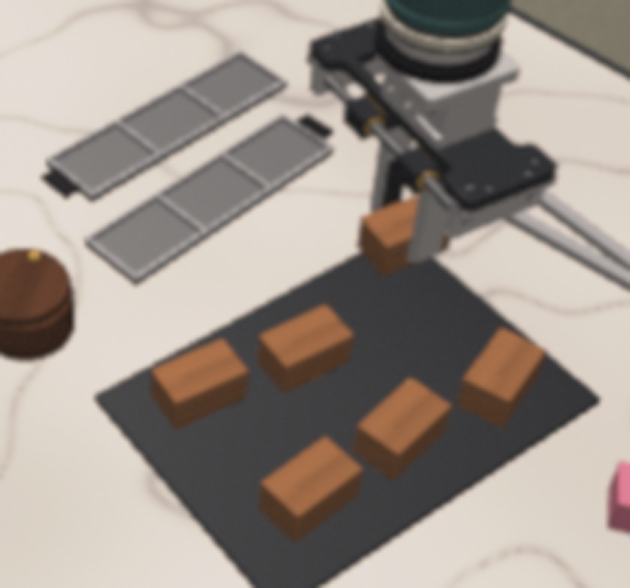

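>>> carry_out --targets '[[[-9,40,0,2],[-10,45,0,3],[-10,45,0,3],[-10,45,0,3],[-10,41,0,2.5],[-9,35.3,0,0],[0,0,0,0],[0,0,-20,0]]]'

```text
t: 4.1
position: [539.5, 12.2, 146.9]
orientation: [[-1.0, 0.005, 0.004], [0.005, 1.0, -0.001], [-0.004, -0.001, -1.0]]
wrist_force: [0.7, 0.6, -0.1]
gripper_width: 34.4
```

>>> carry_out --targets '[[[0,0,-18,0],[0,0,-10,0],[0,0,-5,0],[0,0,0,0],[0,0,0,0]]]'

```text
t: 4.6
position: [539.0, 11.2, 113.1]
orientation: [[-1.0, 0.008, 0.001], [0.008, 1.0, -0.0], [-0.001, -0.0, -1.0]]
wrist_force: [0.5, 0.2, 0.1]
gripper_width: 33.8
```

```bash
python3 st.py; python3 look.py d;python3 - <<'E'
from g import *
f=load('side'); cv2.imwrite('pics/d_c.png',cv2.resize(f['color'][150:330,230:440],None,fx=3,fy=3,interpolation=cv2.INTER_CUBIC))
E
```

```text
t 4.6 pos [539.   11.2 113.1] yangle 89.54 zaxis [ 0.001 -0.    -1.   ] F [0.5 0.2 0.1] w 33.8 q [-0.08  0.18  1.66  0.    1.31 -1.65]
4.7 [539.10696666  11.33002381 113.50942186] 34.07093647348177
```

View pics/d_c.png

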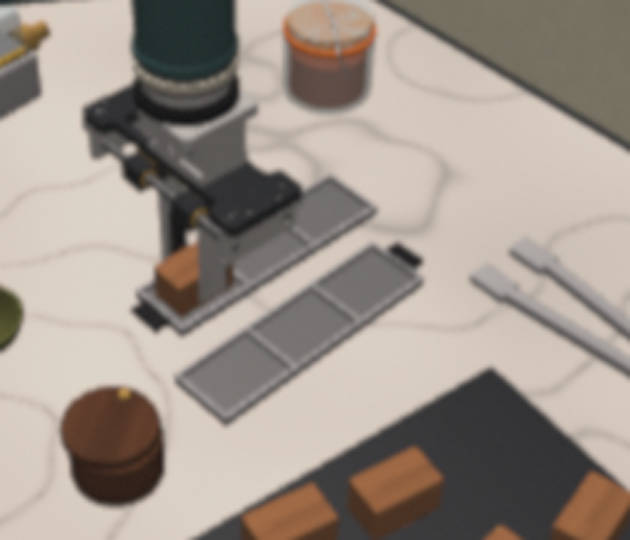

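>>> carry_out --targets '[[[0,0,-1.5,0],[0,0,0,0],[0,0,0,0]]]'

```text
t: 5.0
position: [538.6, 11.6, 111.4]
orientation: [[-1.0, 0.007, 0.0], [0.007, 1.0, 0.0], [-0.0, 0.0, -1.0]]
wrist_force: [-0.2, 0.5, -0.5]
gripper_width: 33.5
```

>>> carry_out --targets '[[[0,0,0,0],[0,0,0,0],[0,0,0,0],[0,0,20,0],[0,0,35,0],[0,-45,0,-2.5],[0,-45,0,-2.5]]]' --hand 0.65

```text
t: 5.7
position: [539.5, -78.6, 168.3]
orientation: [[-0.996, 0.093, 0.004], [0.093, 0.996, -0.001], [-0.004, -0.001, -1.0]]
wrist_force: [0.2, -0.4, -1.0]
gripper_width: 61.1
```

```bash
cat > chk.py <<'E'
import sys
from g import *
from meas import wood
for n in('top','side'):
    print(n); [print(*x) for x in wood(load(n))]
f=load('side'); cv2.imwrite(f'pics/{sys.argv[1]}_c.png',cv2.resize(f['color'][190:400,240:480],None,fx=3,fy=2.8,interpolation=cv2.INTER_CUBIC))
E
python3 st.py; python3 look.py e;python3 chk.py e
```

```text
t 5.7 pos [539.5 -78.6 168.3] yangle 84.67 zaxis [ 0.004 -0.001 -1.   ] F [ 0.2 -0.4 -1. ] w 61.1 q [-0.25  0.14  1.58  0.    1.41 -1.73]
5.8 [538.69106007 -82.77073657 166.8228117 ] 61.07174442365394
top
[428. 227.] 42.1 [ 585.  -346.3] [55.5 34.7] 13.2 [ 584.6 -346.5]
[298. 247.] 36.8 [537.6  14.9] [53.  24.9] -0.6 [536.5  18.3]
[392. 256.] 42.4 [ 504.6 -243.3] [55.6 34. ] -10.4 [ 504.4 -243.4]
[424. 257.] 42.1 [ 502.7 -330.1] [55.7 35.1] 3.0 [ 502.9 -330. ]
[384. 284.] 41.9 [ 430.  -218.3] [55.1 33.4] -11.2 [ 430.5 -218.1]
[423. 285.] 42.1 [ 426.8 -323. ] [52.6 33.3] -2.1 [ 426.8 -323.6]
[337. 295.] 51.0 [403.5 -84.1] [57.7 31.7] 74.4 [401.  -85.9]
side
[294. 242.] 37.3 [537.8   8.5] [57.5 36.8] -1.8 [536.6   9.3]
[268. 298.] 50.4 [385.2 -86.2] [70.7 63.9] 54.0 [384.5 -86.3]
[361. 314.] 41.0 [ 503.2 -244.6] [57.7 36.4] -10.6 [ 502.9 -244.1]
[426. 324.] 41.7 [ 585.  -349.4] [58.3 34.2] 13.0 [ 584.7 -349.4]
[326. 326.] 41.1 [ 428.8 -219.2] [57.7 36.1] -11.2 [ 429.  -219.4]
[393. 342.] 41.6 [ 502.6 -333.1] [58.8 36.2] 4.6 [ 502.  -333.5]
[363. 364.] 41.6 [ 423.8 -325.8] [57.6 34.9] -2.0 [ 424.1 -325.8]
```

View pics/e_c.png

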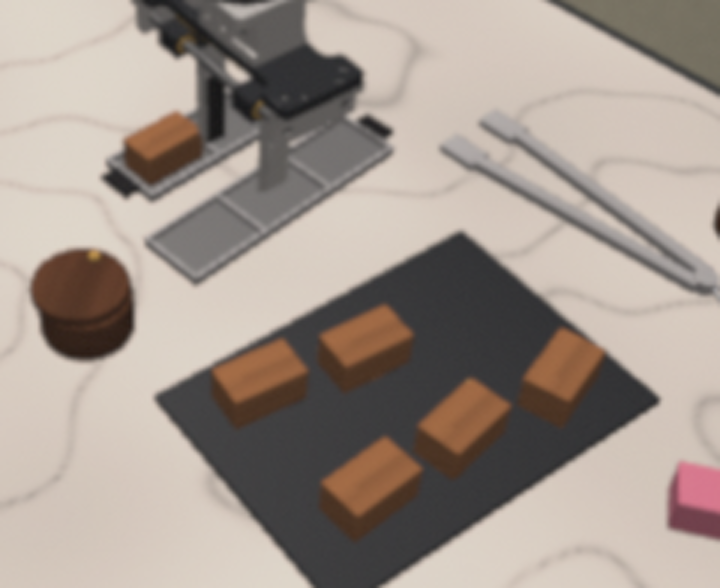

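>>> carry_out --targets '[[[-8,-42,0,-2.4],[-9,-43,0,-3],[-9,-43,0,0],[-8.5,-37.3,0,0],[0,0,-25,0],[0,0,-17,0],[0,0,-8,0],[0,0,0,0]]]'

```text
t: 6.6
position: [503.4, -242.7, 114.6]
orientation: [[-0.982, 0.187, -0.003], [0.187, 0.982, 0.002], [0.003, 0.002, -1.0]]
wrist_force: [0.9, -0.7, 0.4]
gripper_width: 61.1
```

>>> carry_out --targets '[[[0,0,0,0],[0,0,0,0],[0,0,0,0],[0,0,0,0],[0,0,0,0],[0,0,20,0],[0,0,30,0],[0,0,0,0]]]' --hand 0.2

```text
t: 7.4
position: [506.0, -245.0, 170.8]
orientation: [[-0.982, 0.188, 0.008], [0.188, 0.982, -0.005], [-0.008, -0.003, -1.0]]
wrist_force: [0.2, -0.5, -0.1]
gripper_width: 34.0
```

```bash
python3 look.py f;python3 chk.py f;python3 st.py
```

```text
7.5 [ 504.24218399 -243.91164737  166.658571  ] 33.96226938396395
top
[301. 246.] 36.8 [537.5  10.7] [53.1 33.2] -0.6 [536.9  11.6]
[386. 285.] 42.7 [ 425.8 -224.9] [60.3 28. ] -28.3 [ 426.6 -222.7]
[420. 283.] 42.5 [ 426.8 -321.5] [52.5 30.5] -2.2 [ 434.2 -317.3]
[336. 301.] 51.4 [386.5 -82.8] [65.  64.5] 89.0 [386.1 -83.1]
side
[294. 242.] 37.5 [537.2   8.8] [57.9 37. ] 1.2 [537.1   9.2]
[268. 298.] 50.3 [385.1 -86.3] [71.5 63.9] 54.0 [384.5 -86.5]
[427. 324.] 41.4 [ 584.6 -349.3] [59.5 34. ] 13.0 [ 584.6 -349.3]
[326. 326.] 41.1 [ 429.  -220.3] [57.  37.8] -12.3 [ 428.9 -219.4]
[393. 342.] 41.6 [ 502.3 -332.8] [59.7 35.2] 3.4 [ 501.9 -333.4]
[363. 364.] 41.7 [ 424.4 -325.9] [56.3 34.9] -2.0 [ 424.  -325.9]
t 7.5 pos [ 504.2 -243.9  166.7] yangle 79.17 zaxis [ 0.001 -0.001 -1.   ] F [ 0.8 -0.1 -0.9] w 34.0 q [-0.55  0.17  1.55  0.    1.42 -1.93]
```

View pics/f_c.png

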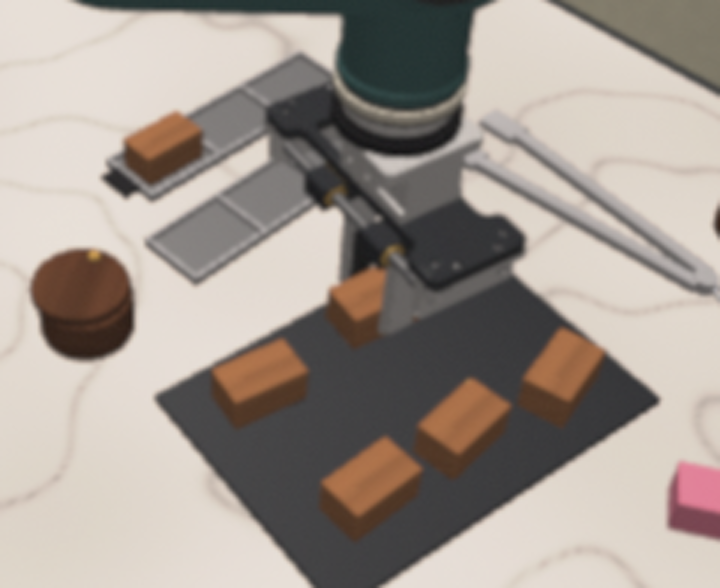

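>>> carry_out --targets '[[[28,33,0,2.3],[31,35,0,3],[31,35,0,3],[30,35,0,2],[27.5,31.1,0,2],[0,0,-15,0],[0,0,-20,0],[0,0,-12,0]]]'

```text
t: 8.3
position: [649.5, -74.5, 114.8]
orientation: [[-1.0, -0.026, -0.006], [-0.026, 1.0, 0.001], [0.006, 0.001, -1.0]]
wrist_force: [-0.5, 0.2, -1.4]
gripper_width: 34.1
```

>>> carry_out --targets '[[[0,0,-6,0],[0,0,0,0],[0,0,0,0]]]'

```text
t: 8.6
position: [650.9, -75.4, 112.5]
orientation: [[-1.0, -0.025, -0.001], [-0.025, 1.0, 0.0], [0.001, 0.0, -1.0]]
wrist_force: [-0.3, -0.6, -0.5]
gripper_width: 33.7
```

```bash
python3 look.py g;python3 chk.py g|grep -v '^\[4' ;python3 st.py
```

```text
8.7 [651.14473852 -75.23893037 112.77293625] 33.73536962455963
top
[384. 284.] 42.1 [ 429.8 -218.2] [55.3 33.5] -12.3 [ 430.6 -218.3]
[343. 301.] 51.1 [ 384.1 -104.2] [57.2 22.9] -5.9 [ 385.  -102.8]
side
[350. 240.] 38.1 [641.4 -70.6] [63.2 33.7] 40.7 [642.3 -73.7]
[294. 242.] 37.3 [537.3   9.1] [58.1 35.4] 0.4 [537.    9.1]
[268. 298.] 50.3 [385.2 -86. ] [68.9 65.4] 68.5 [384.3 -86.5]
[326. 326.] 41.2 [ 428.6 -219.8] [57.5 37.2] -11.5 [ 429.  -219.5]
[394. 342.] 41.5 [ 502.7 -333.4] [59.3 36.1] 2.6 [ 502.  -333.4]
[363. 364.] 41.6 [ 423.9 -325.8] [57.3 34.9] -2.1 [ 423.9 -326. ]
t 8.7 pos [651.1 -75.2 112.8] yangle 91.42 zaxis [-0.001  0.    -1.   ] F [0.  0.5 0.8] w 33.7 q [-0.2   0.42  1.35 -0.    1.37 -1.8 ]
```

View pics/g_c.png

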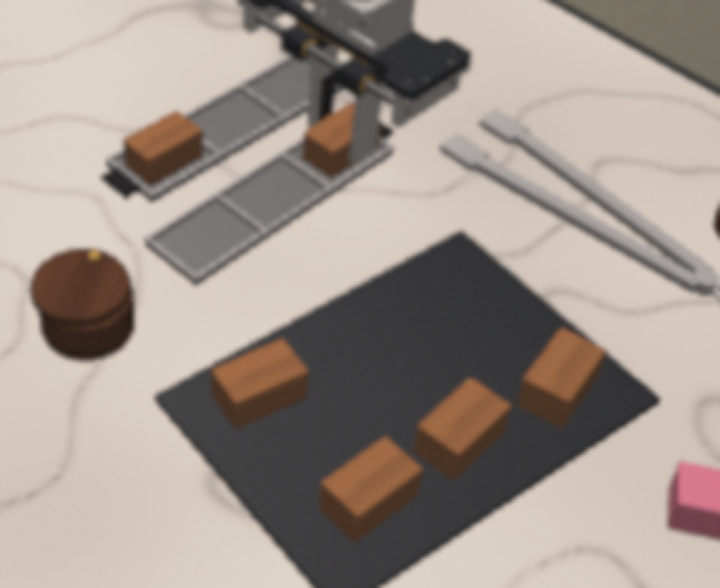

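>>> carry_out --targets '[[[0,0,-1.5,0],[0,0,0,0],[0,0,0,0]]]'

```text
t: 9.0
position: [651.6, -75.0, 112.0]
orientation: [[-1.0, -0.026, 0.0], [-0.026, 1.0, -0.001], [-0.0, -0.001, -1.0]]
wrist_force: [-1.1, -1.1, 1.4]
gripper_width: 33.6
```

>>> carry_out --targets '[[[0,0,0,0],[0,0,0,0],[0,0,0,0],[0,0,20,0],[0,0,35,0],[-37,-24,0,-3],[-37,-24,0,-3],[-37,-24,0,-3]]]' --hand 0.65

```text
t: 9.8
position: [539.5, -147.0, 167.0]
orientation: [[-0.991, 0.132, 0.001], [0.132, 0.991, -0.0], [-0.001, -0.0, -1.0]]
wrist_force: [-0.1, -0.6, -0.2]
gripper_width: 61.1
```

```bash
python3 look.py h;python3 chk.py h ;python3 st.py
```

```text
9.9 [ 536.62884451 -148.42628475  165.94812539] 60.96138796735239
top
[331. 205.] 36.9 [651.6 -74.7] [54.1 33.7] -0.9 [651.4 -75.7]
[428. 227.] 41.7 [ 585.  -345.8] [55.6 35.7] 13.0 [ 585.  -346.1]
[301. 246.] 37.1 [537.5  10.7] [53.1 33.2] -0.6 [537.4  12.1]
[424. 257.] 41.7 [ 502.6 -329.8] [55.5 35.8] 3.3 [ 502.5 -330.1]
[423. 285.] 42.0 [ 426.8 -323. ] [52.6 33.3] -2.2 [ 427.1 -323.4]
side
[294. 242.] 37.5 [536.8   8.6] [58.8 36.2] 0.4 [536.8   9.3]
[268. 298.] 50.3 [385.4 -86.2] [68.9 65.5] 72.9 [384.6 -86.4]
[427. 324.] 41.5 [ 584.9 -349.2] [58.7 34. ] 13.0 [ 584.9 -349.2]
[326. 326.] 41.2 [ 429.1 -219.8] [57.  36.7] -12.3 [ 429.  -219.4]
[394. 342.] 41.5 [ 502.3 -333.2] [59.4 36.6] 4.6 [ 501.9 -333.5]
[363. 364.] 41.7 [ 424.5 -325.8] [56.3 35. ] -1.3 [ 424.  -325.8]
t 9.9 pos [ 536.6 -148.4  165.9] yangle 82.22 zaxis [-0.004 -0.    -1.   ] F [0.5 0.6 0.3] w 61.0 q [-0.37  0.17  1.55 -0.    1.42 -1.81]
```

View pics/h_c.png

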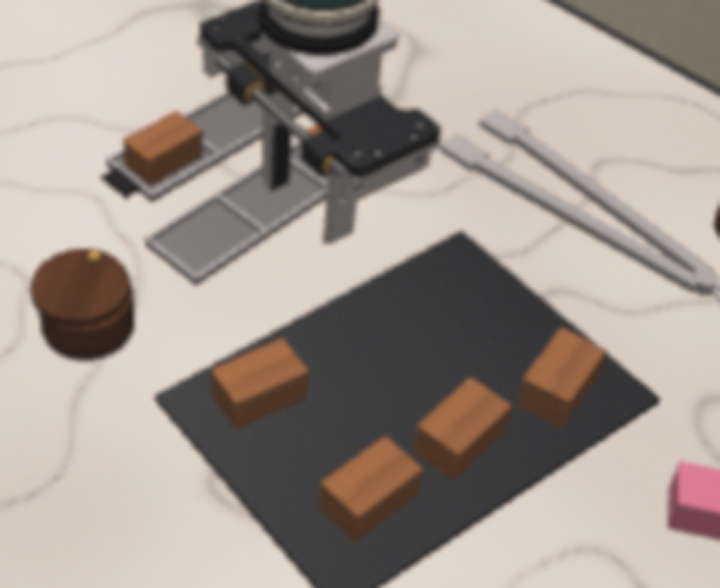

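>>> carry_out --targets '[[[-37,-24,0,-2],[-37,-24,0,-1.6],[-37,-24.2,0,0],[0,0,-20,0],[0,0,-18,0],[0,0,-10,0],[0,0,-2.5,0],[0,0,0,0]]]'

```text
t: 10.7
position: [430.0, -218.6, 116.1]
orientation: [[-0.981, 0.192, -0.0], [0.192, 0.981, 0.0], [0.0, 0.0, -1.0]]
wrist_force: [-0.3, -1.1, -0.2]
gripper_width: 61.5
```

>>> carry_out --targets '[[[0,0,0,0],[0,0,0,0],[0,0,0,0],[0,0,0,0],[0,0,0,0],[0,0,20,0],[0,0,30,0],[0,0,0,0]]]' --hand 0.2

```text
t: 11.5
position: [431.4, -220.1, 170.4]
orientation: [[-0.981, 0.193, 0.007], [0.193, 0.981, -0.005], [-0.008, -0.003, -1.0]]
wrist_force: [0.4, -0.3, 1.3]
gripper_width: 34.1
```

```bash
python3 look.py i;python3 chk.py i ;python3 st.py
```

```text
11.6 [ 429.71730992 -219.00806509  166.55308709] 33.71443074942311
top
[331. 205.] 37.1 [651.5 -74.7] [54.1 33.7] -0.9 [651.  -75.6]
[428. 227.] 42.0 [ 585.  -345.9] [55.5 35.4] 13.2 [ 584.7 -346.4]
[301. 246.] 37.0 [537.5  12.1] [53.  30.6] -0.7 [537.5  11.9]
[425. 255.] 41.7 [ 503.5 -330.3] [54.3 34.7] 3.3 [ 506.6 -331.6]
[336. 301.] 51.1 [386.5 -82.8] [65.  64.5] 89.0 [386.1 -83.2]
side
[358. 236.] 37.6 [654.1 -76.7] [49.  34.6] 2.2 [660.6 -79.4]
[290. 240.] 37.8 [535.2  16.7] [59.2 25.8] 12.6 [535.1  17.8]
[268. 298.] 50.2 [385.3 -85.4] [69.6 64.1] 51.3 [384.6 -86.5]
[427. 324.] 41.4 [ 584.4 -349.3] [59.8 34. ] 13.0 [ 584.5 -349.4]
[393. 342.] 41.5 [ 502.3 -333.3] [59.4 36.6] 4.6 [ 501.8 -333.4]
[363. 364.] 41.7 [ 423.7 -326. ] [57.6 35.1] -2.0 [ 423.9 -325.9]
t 11.6 pos [ 429.7 -219.   166.6] yangle 78.87 zaxis [ 0.001 -0.001 -1.   ] F [ 0.1  0.6 -0. ] w 33.7 q [-0.59  0.    1.73  0.    1.4  -1.97]
```

View pics/i_c.png

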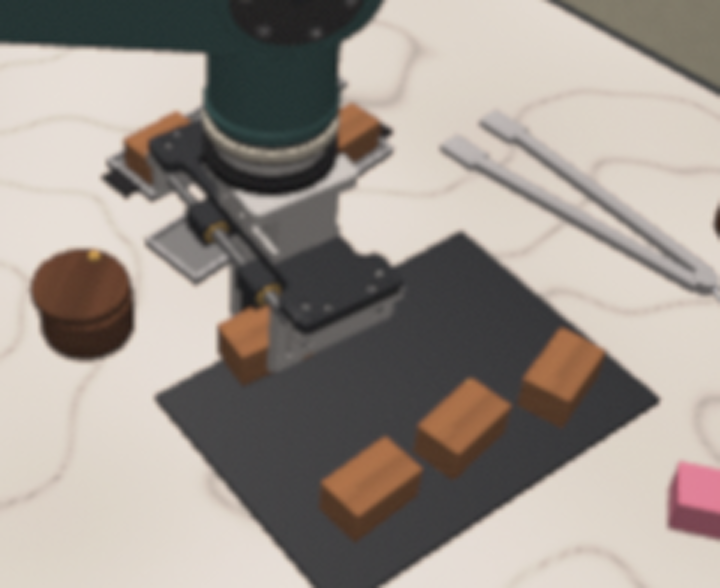

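>>> carry_out --targets '[[[23,29,0,1],[27,35,0,2],[27,35,0,2],[27,35,0,2],[27,34,0,2],[27,34,0,1.7],[22.5,27.8,0,0],[0,0,-15,0]]]'

```text
t: 12.4
position: [612.4, 14.5, 151.0]
orientation: [[-1.0, 0.003, 0.003], [0.003, 1.0, 0.001], [-0.003, 0.001, -1.0]]
wrist_force: [0.0, -0.5, -0.5]
gripper_width: 33.7
```

>>> carry_out --targets '[[[0,0,-20,0],[0,0,-12,0],[0,0,-6,0],[0,0,0,0],[0,0,0,0]]]'

```text
t: 12.9
position: [609.6, 10.2, 112.7]
orientation: [[-1.0, 0.008, -0.001], [0.008, 1.0, -0.0], [0.001, -0.0, -1.0]]
wrist_force: [0.0, -0.5, -0.8]
gripper_width: 34.0
```

```bash
python3 look.py j;python3 chk.py j |grep -v '^\[4';python3 st.py
```

```text
13.0 [609.83786521  10.40298654 113.04398114] 33.850761168005626
top
[333. 203.] 37.3 [651.5 -74.7] [54.1 33.7] -0.9 [660.4 -81. ]
[301. 246.] 36.7 [537.5  10.7] [53.1 33.2] -0.6 [537.4  11.8]
[336. 301.] 51.1 [386.5 -82.8] [65.  64.5] 89.0 [386.  -83.1]
side
[301. 237.] 38.0 [537.2   9.5] [58.1 35.2] 2.6 [560.2  10.3]
[354. 239.] 37.6 [649.6 -77.1] [58.1 34.5] 1.6 [649.7 -77. ]
[268. 298.] 50.3 [385.4 -85.4] [69.3 64.1] 51.3 [384.7 -86. ]
[393. 342.] 41.5 [ 501.9 -333.3] [60.3 36.5] 4.6 [ 501.6 -333.5]
[363. 364.] 41.6 [ 423.8 -325.8] [57.5 34.9] -2.0 [ 424.1 -325.7]
t 13.0 pos [609.8  10.4 113. ] yangle 89.53 zaxis [-0. -0. -1.] F [-0.1 -0.4  0.4] w 33.9 q [-0.08  0.33  1.47 -0.    1.34 -1.64]
```

View pics/j_c.png

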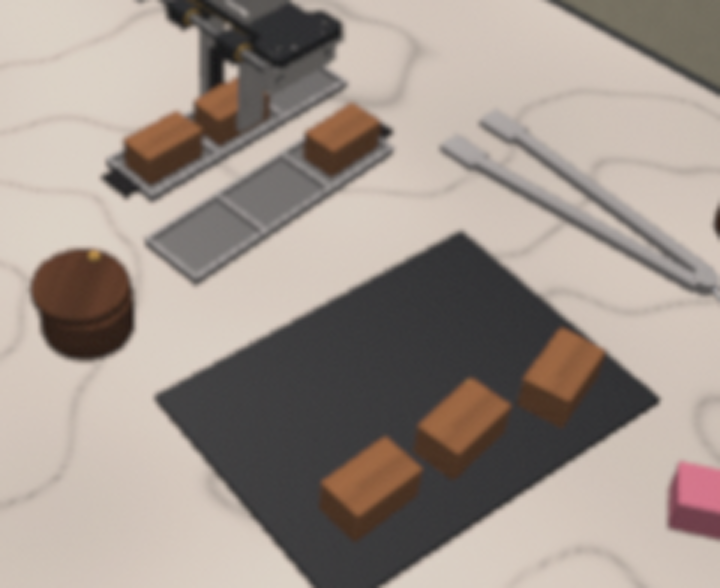

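>>> carry_out --targets '[[[0,0,-1.5,0],[0,0,0,0],[0,0,0,0]]]'

```text
t: 13.3
position: [610.0, 10.9, 111.7]
orientation: [[-1.0, 0.007, 0.0], [0.007, 1.0, 0.0], [-0.0, 0.0, -1.0]]
wrist_force: [0.3, -0.4, -0.6]
gripper_width: 33.7
```

>>> carry_out --targets '[[[0,0,0,0],[0,0,0,0],[0,0,0,0],[0,0,20,0],[0,0,35,0],[-3.3,-45,0,2],[-3,-45,0,2],[-3,-45,0,2]]]' --hand 0.65

```text
t: 14.1
position: [600.8, -125.0, 167.4]
orientation: [[-0.995, -0.1, 0.001], [-0.1, 0.995, -0.0], [-0.001, -0.0, -1.0]]
wrist_force: [-0.7, 0.2, -0.4]
gripper_width: 60.9
```

```bash
python3 look.py k;python3 chk.py k ;python3 st.py
```

```text
14.2 [ 600.23143931 -129.26015063  166.88218718] 61.05296193885006
top
[300. 220.] 37.2 [610.4  11.3] [53.7 30.8] -0.7 [610.1  11.1]
[428. 227.] 41.9 [ 585. -346.] [55.7 35.3] 12.5 [ 584.7 -346.1]
[301. 246.] 37.0 [537.5  10.7] [53.1 33.2] -0.6 [537.4  11.8]
[424. 257.] 41.7 [ 502.8 -330.2] [55.8 35. ] 3.3 [ 503.1 -330.2]
[423. 285.] 42.2 [ 426.8 -323. ] [52.6 33.3] -2.1 [ 426.6 -323.4]
side
[305. 236.] 37.5 [537.8   9.2] [58.  35.5] -1.0 [571.9   8.9]
[354. 239.] 37.8 [650.1 -77.1] [58.6 34.2] 3.4 [651.  -77.7]
[268. 298.] 50.4 [385.2 -86.7] [69.8 65.5] 72.9 [384.3 -86.3]
[427. 324.] 41.5 [ 584.8 -349.2] [59.1 34.1] 11.8 [ 584.5 -349.6]
[393. 342.] 41.5 [ 502.6 -333.5] [59.3 36.5] 3.4 [ 502.1 -333.4]
[363. 364.] 41.5 [ 424.  -325.9] [57.3 35.1] -2.0 [ 423.9 -325.8]
t 14.2 pos [ 600.2 -129.3  166.9] yangle 95.24 zaxis [ 0.    -0.003 -1.   ] F [0.8 0.1 0.3] w 61.1 q [-0.3   0.29  1.41 -0.    1.44 -1.97]
```

View pics/k_c.png

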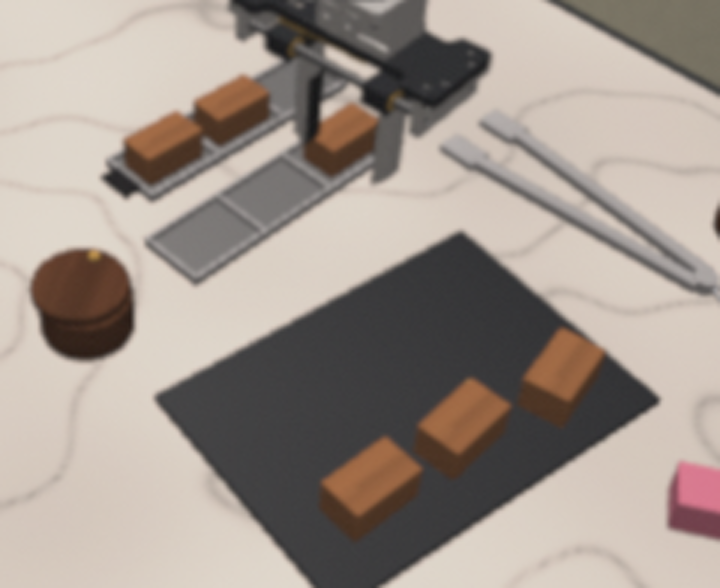

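>>> carry_out --targets '[[[-3,-45,0,2],[-4,-46,0,2],[-4,-46,0,2],[-3,-45,0,1.2],[-2,-41.8,0,0],[0,0,-20,0],[0,0,-20,0],[0,0,-10.5,0]]]'

```text
t: 15.0
position: [584.1, -347.1, 113.7]
orientation: [[-0.975, -0.221, -0.003], [-0.221, 0.975, 0.003], [0.002, 0.003, -1.0]]
wrist_force: [0.9, 0.1, 0.7]
gripper_width: 61.0
```

>>> carry_out --targets '[[[0,0,0,0],[0,0,0,0]]]'

```text
t: 15.2
position: [585.2, -347.3, 116.6]
orientation: [[-0.975, -0.222, 0.0], [-0.222, 0.975, 0.0], [-0.0, -0.0, -1.0]]
wrist_force: [0.1, -0.3, 0.3]
gripper_width: 61.0
```

>>> carry_out --targets '[[[0,0,0,0],[0,0,0,0],[0,0,0,0],[0,0,0,0],[0,0,0,0],[0,0,20,0],[0,0,30,0],[0,0,0,0]]]' --hand 0.2

```text
t: 16.0
position: [586.5, -349.1, 171.4]
orientation: [[-0.975, -0.221, 0.008], [-0.221, 0.975, -0.005], [-0.006, -0.007, -1.0]]
wrist_force: [0.1, -1.2, 0.6]
gripper_width: 33.6
```

```bash
python3 look.py l;python3 chk.py l ;python3 st.py
```

```text
16.1 [ 584.9282811  -348.02149607  166.54868099] 33.42353383596433
top
[331. 205.] 37.1 [651.5 -74.7] [54.1 33.7] -0.9 [651.6 -75.6]
[300. 220.] 37.2 [610.4  11.3] [53.7 30.8] -0.7 [610.1  10.9]
[301. 246.] 36.9 [537.5  10.7] [53.1 33.2] -0.6 [537.6  11.8]
[336. 301.] 51.2 [386.5 -82.8] [65.  64.5] 89.0 [386.1 -83.1]
side
[305. 235.] 37.5 [537.5   8.7] [58.5 36.2] 0.7 [571.2   8.9]
[354. 239.] 37.5 [650.1 -77.1] [57.4 34.6] 1.3 [650.  -77.1]
[268. 298.] 50.2 [385. -86.] [69.  64.6] 72.9 [384.3 -86.5]
[393. 342.] 41.5 [ 502.7 -333.5] [59.  36.5] 3.4 [ 501.9 -333.4]
[363. 364.] 41.6 [ 423.9 -325.9] [57.  35.3] -2.6 [ 423.9 -325.9]
t 16.1 pos [ 584.9 -348.   166.5] yangle 102.77 zaxis [ 0.001 -0.001 -1.   ] F [-0.3 -0.6 -0.3] w 33.4 q [-0.62  0.43  1.22  0.    1.49 -2.41]
```

View pics/l_c.png

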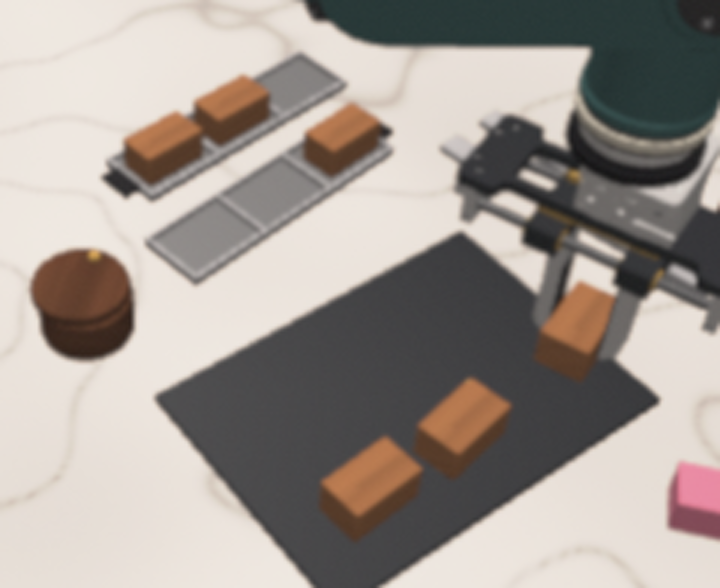

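>>> carry_out --targets '[[[-0.7,44,0,-1.3],[-0.7,47,0,-2],[-0.7,47,0,-2],[-0.7,47,0,-2],[-0.7,46,0,-2],[-0.7,40.3,0,-2],[0,0,0,0],[0,0,-15,0]]]'

```text
t: 16.9
position: [581.1, -76.0, 151.3]
orientation: [[-1.0, -0.028, 0.002], [-0.028, 1.0, -0.001], [-0.002, -0.001, -1.0]]
wrist_force: [0.1, 0.4, -0.2]
gripper_width: 33.9
```

>>> carry_out --targets '[[[0,0,-20,0],[0,0,-12,0],[0,0,-6,0],[0,0,0,0],[0,0,0,0]]]'

```text
t: 17.4
position: [580.4, -77.5, 112.5]
orientation: [[-1.0, -0.024, -0.001], [-0.024, 1.0, 0.0], [0.001, 0.0, -1.0]]
wrist_force: [-0.6, 0.1, -1.0]
gripper_width: 33.7
```

```bash
python3 look.py m;python3 chk.py m |grep -v '^\[4';python3 st.py
```

```text
17.5 [580.51934168 -77.19241349 112.79658564] 34.110151987601846
top
[298. 219.] 37.2 [610.4  11.4] [53.6 30.8] -1.0 [613.2  19.5]
side
[302. 237.] 37.8 [537.7   8.9] [57.5 35.3] 0.7 [555.4   9. ]
[329. 254.] 38.4 [569.3 -72.7] [61.1 34.2] 46.6 [571.2 -76.3]
[268. 298.] 50.1 [385.2 -86.1] [71.3 63.9] 54.0 [384.6 -86.4]
[393. 342.] 41.5 [ 502.2 -332.8] [60.  35.2] 3.4 [ 501.8 -333.4]
[363. 364.] 41.5 [ 423.8 -325.8] [57.6 34.9] -2.0 [ 424.  -325.9]
t 17.5 pos [580.5 -77.2 112.8] yangle 91.42 zaxis [-0.  0. -1.] F [ 0.2 -1.1 -0.6] w 34.1 q [-0.23  0.28  1.54  0.    1.33 -1.82]
```

View pics/m_c.png

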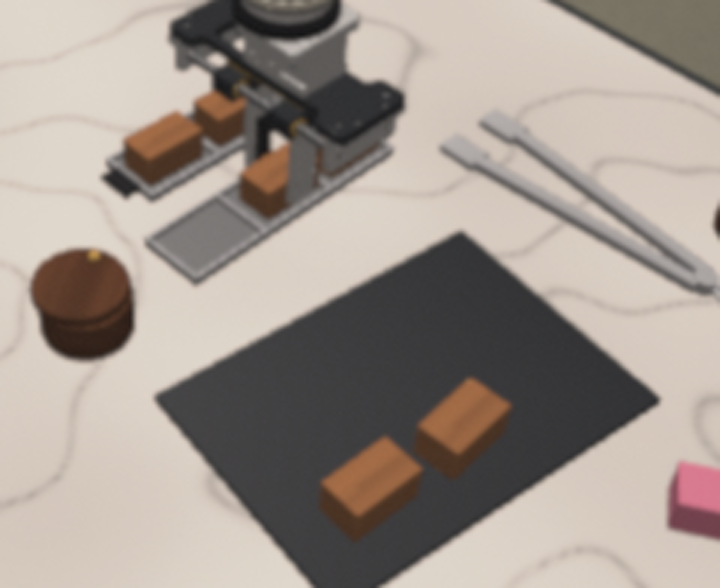

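>>> carry_out --targets '[[[0,0,-1.5,0],[0,0,0,0],[0,0,0,0]]]'

```text
t: 17.8
position: [580.7, -76.7, 111.8]
orientation: [[-1.0, -0.026, 0.0], [-0.026, 1.0, -0.0], [-0.0, -0.0, -1.0]]
wrist_force: [-0.1, 0.4, -0.2]
gripper_width: 33.7
```

>>> carry_out --targets '[[[0,0,0,0],[0,0,0,0],[0,0,0,0],[0,0,20,0],[0,0,35,0],[-13,-42,0,1],[-13,-43,0,1]]]' --hand 0.65

```text
t: 18.5
position: [555.4, -161.6, 168.7]
orientation: [[-0.998, -0.065, 0.004], [-0.065, 0.998, -0.001], [-0.004, -0.002, -1.0]]
wrist_force: [0.2, -0.5, -0.4]
gripper_width: 61.0
```

```bash
python3 look.py n;python3 chk.py n ;python3 st.py
```

```text
18.6 [ 553.39348013 -165.75421886  167.20862991] 60.69769011381916
top
[331. 205.] 37.4 [651.5 -74.7] [54.1 33.7] -0.9 [651.5 -75.5]
[300. 220.] 36.9 [610.4  11.3] [53.7 30.8] -0.7 [610.6  11.1]
[331. 231.] 37.1 [580.8 -74.7] [53.4 25.1] -1.0 [580.4 -73.8]
[301. 246.] 36.8 [537.5  10.7] [53.1 33.2] -0.6 [537.2  11.7]
[424. 257.] 41.8 [ 502.8 -330.1] [55.8 35.8] 4.1 [ 503.  -330.3]
[423. 285.] 41.9 [ 426.8 -323.1] [52.6 33.3] -2.1 [ 426.2 -323.6]
side
[304. 236.] 37.4 [538.3   9. ] [57.  36.7] 0.7 [564.9   8.9]
[337. 251.] 37.7 [574.9 -78.7] [49.4 34.4] 1.2 [588.7 -77.3]
[268. 298.] 50.4 [385.3 -85.5] [69.5 64.1] 51.3 [384.7 -86.1]
[393. 342.] 41.4 [ 502.6 -333.5] [59.2 36.5] 3.4 [ 502.  -333.5]
[363. 364.] 41.6 [ 423.8 -326.1] [57.5 35.4] -2.0 [ 424.  -325.8]
t 18.6 pos [ 553.4 -165.8  167.2] yangle 93.19 zaxis [ 0.    -0.003 -1.   ] F [-0.  -0.4 -1. ] w 60.7 q [-0.39  0.21  1.5  -0.    1.43 -2.01]
```

View pics/n_c.png

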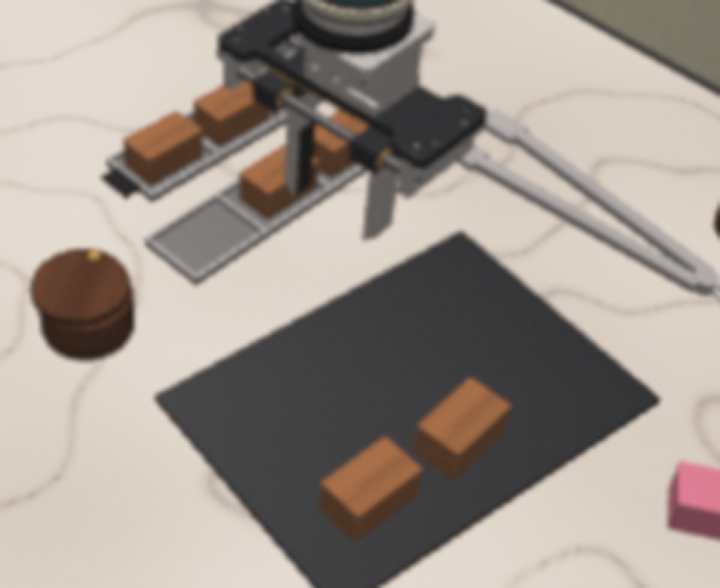

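Remaining from the commanded pose (554.5, -161.5, 166.7): (-52, -170.3, -50.5).

>>> carry_out --targets '[[[-13,-43,0,0],[-13,-43,0,0],[-13,-43,0,0],[-13,-41.3,0,0],[0,0,-20,0],[0,0,-20,0],[0,0,-10.5,0],[0,0,0,0]]]'

```text
t: 19.4
position: [501.8, -330.6, 113.8]
orientation: [[-0.998, -0.061, -0.004], [-0.061, 0.998, 0.003], [0.003, 0.003, -1.0]]
wrist_force: [0.1, -0.2, 0.5]
gripper_width: 61.3
```

>>> carry_out --targets '[[[0,0,0,0],[0,0,0,0],[0,0,0,0],[0,0,0,0],[0,0,0,0],[0,0,20,0],[0,0,30,0],[0,0,0,0]]]' --hand 0.2

```text
t: 20.2
position: [504.3, -333.3, 171.1]
orientation: [[-0.998, -0.061, 0.007], [-0.061, 0.998, -0.006], [-0.007, -0.006, -1.0]]
wrist_force: [0.8, -0.3, -0.2]
gripper_width: 33.6
```

```bash
python3 look.py o;python3 chk.py o ;python3 st.py
```

```text
20.3 [ 502.73123459 -332.00247692  166.665741  ] 33.63054173562352
top
[331. 205.] 37.4 [651.5 -74.7] [54.1 33.7] -0.9 [651.1 -75.7]
[300. 220.] 37.0 [610.4  11.3] [53.7 30.8] -0.7 [610.1  11.3]
[332. 230.] 37.0 [580.8 -76.2] [53.3 33.5] -0.9 [580.8 -77.1]
[301. 246.] 36.9 [537.5  10.7] [53.1 33.2] -0.6 [537.1  11.5]
[426. 286.] 42.5 [ 426.9 -325.7] [52.1 27.6] -2.3 [ 424.1 -330.2]
[336. 301.] 51.3 [386.5 -82.8] [65.  64.5] 89.0 [386.4 -83.2]
side
[305. 236.] 37.5 [537.4   9.1] [58.4 36.4] 1.5 [570.5   8.6]
[343. 247.] 37.4 [579.8 -79.1] [59.4 35.7] 1.3 [613.1 -77.8]
[268. 298.] 50.4 [385.1 -86.3] [70.9 63.9] 54.0 [384.4 -86.3]
[363. 364.] 41.6 [ 423.8 -325.8] [57.2 35.2] -2.5 [ 423.8 -325.8]
t 20.3 pos [ 502.7 -332.   166.7] yangle 93.47 zaxis [ 0.001 -0.001 -1.   ] F [ 0.6 -0.3 -0.4] w 33.6 q [-0.68  0.26  1.44  0.    1.44 -2.31]
```

View pics/o_c.png

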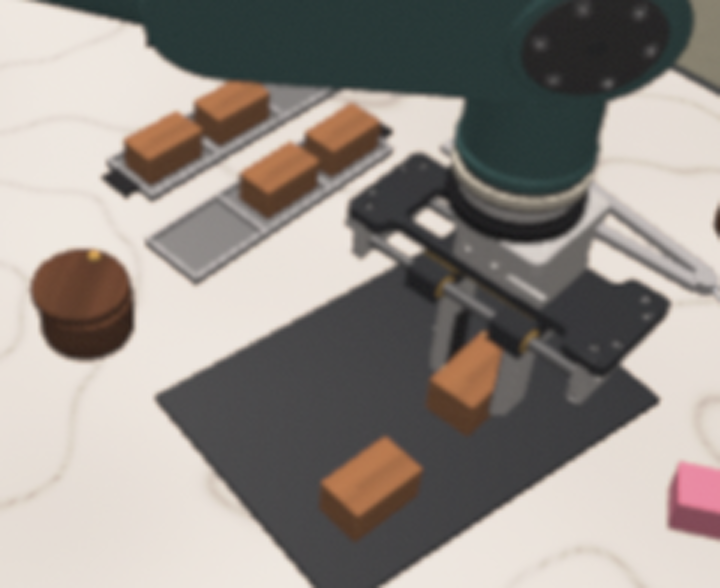

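>>> carry_out --targets '[[[18,35,0,0],[20,39,0,-1],[21,40,0,-1],[21,40,0,-1],[21,40,0,-0.9],[21,40,0,0],[20,38,0,0],[19,37,0,0]]]'

```text
t: 21.1
position: [663.2, -20.9, 163.5]
orientation: [[-1.0, 0.007, -0.004], [0.007, 1.0, 0.0], [0.004, 0.0, -1.0]]
wrist_force: [-1.0, 0.2, -0.0]
gripper_width: 33.6
```

>>> carry_out --targets '[[[17.5,33.2,0,0],[0,0,0,0],[0,0,-15,0],[0,0,-20,0],[0,0,-12,0],[0,0,-6,0],[0,0,0,0],[0,0,0,0]]]'

```text
t: 21.9
position: [680.6, 9.3, 112.5]
orientation: [[-1.0, 0.009, -0.001], [0.009, 1.0, -0.0], [0.001, -0.0, -1.0]]
wrist_force: [0.0, -0.6, -0.8]
gripper_width: 33.8
```

```bash
python3 look.py p;python3 chk.py p |grep -v '^\[4';python3 st.py
```

```text
22.0 [680.76657715   9.64983882 112.7123353 ] 33.864898677706066
top
[332. 207.] 37.3 [651.5 -76.1] [54.1 30.9] -1.0 [646.5 -77. ]
[301. 218.] 37.0 [617.4  11.2] [39.7 30.8] -0.7 [618.7  10.8]
[332. 230.] 37.1 [580.8 -77.5] [53.4 30.7] -1.0 [581.  -77.4]
[336. 301.] 50.7 [386.5 -82.9] [65.  64.6] 89.0 [386.1 -83.2]
side
[312. 231.] 37.7 [537.5   9. ] [58.  36.4] 1.5 [595.5   9.3]
[343. 247.] 37.4 [580.2 -78.5] [58.8 35.7] -0.7 [613.4 -78. ]
[268. 298.] 50.3 [385.3 -85.5] [69.5 64.1] 51.3 [384.6 -86.3]
[363. 364.] 41.6 [ 423.7 -325.7] [57.7 34.6] -2.0 [ 424.  -325.7]
t 22.0 pos [680.8   9.6 112.7] yangle 89.52 zaxis [-0.001  0.    -1.   ] F [ 0.1 -0.2 -0.7] w 33.9 q [-0.07  0.47  1.27 -0.    1.4  -1.63]
```

View pics/p_c.png

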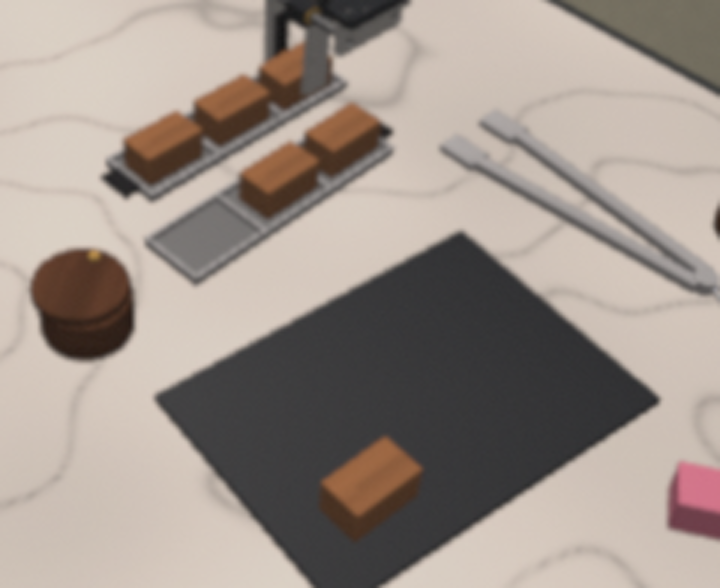

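>>> carry_out --targets '[[[0,0,-1.5,0],[0,0,0,0],[0,0,0,0]]]'

```text
t: 22.3
position: [681.2, 10.0, 112.1]
orientation: [[-1.0, 0.008, 0.0], [0.008, 1.0, -0.001], [-0.0, -0.001, -1.0]]
wrist_force: [-0.9, -0.7, 2.5]
gripper_width: 33.8
```

>>> carry_out --targets '[[[0,0,0,0],[0,0,0,0],[0,0,0,0],[0,0,20,0],[0,0,35,0],[-28,-37,0,-0.8],[-28,-37,0,-0.8],[-28,-37,0,0]]]' --hand 0.65

```text
t: 23.1
position: [596.3, -101.3, 167.0]
orientation: [[-0.999, 0.034, 0.001], [0.034, 0.999, -0.0], [-0.001, -0.0, -1.0]]
wrist_force: [0.3, -1.3, -0.6]
gripper_width: 60.9
```

>>> carry_out --targets '[[[-28,-37,0,0],[-28,-37,0,0],[-28,-37,0,0],[-28,-37,0,0]]]'

```text
t: 23.5
position: [483.8, -249.7, 166.8]
orientation: [[-0.999, 0.035, 0.001], [0.035, 0.999, -0.0], [-0.001, -0.0, -1.0]]
wrist_force: [-0.3, -0.7, 0.1]
gripper_width: 61.2
```

```bash
python3 look.py q;python3 chk.py q ;python3 st.py
```

```text
23.6 [ 482.14422352 -252.45761247  166.74406116] 60.91576192979474
top
[301. 196.] 37.1 [681.5  10.5] [54.5 31. ] -0.7 [681.1  10.2]
[331. 205.] 37.3 [651.5 -74.7] [54.1 33.6] -0.9 [651.3 -75.5]
[300. 220.] 37.2 [610.4  11.3] [53.7 30.8] -0.7 [610.4  11. ]
[332. 230.] 36.9 [580.8 -77.5] [53.4 30.7] -1.0 [580.6 -77.3]
[301. 246.] 37.1 [537.5  10.7] [53.1 33.2] -0.6 [537.3  11.8]
[423. 286.] 42.3 [ 424.  -322.8] [47.  33.2] -2.1 [ 424.5 -323.3]
[336. 301.] 51.1 [386.5 -82.8] [65.  64.5] 89.0 [386.4 -83.1]
side
[314. 230.] 37.6 [537.2   8.9] [58.9 36.5] 0.3 [602.    8.9]
[268. 298.] 50.4 [385.3 -86.5] [69.6 65.5] 74.6 [384.2 -86.7]
[363. 364.] 41.7 [ 423.6 -325.9] [57.2 35.4] -2.8 [ 424.1 -325.9]
t 23.6 pos [ 482.1 -252.5  166.7] yangle 87.6 zaxis [-0.001 -0.002 -1.   ] F [0.3 0.9 0.4] w 60.9 q [-0.59  0.14  1.59 -0.    1.42 -2.11]
```

View pics/q_c.png

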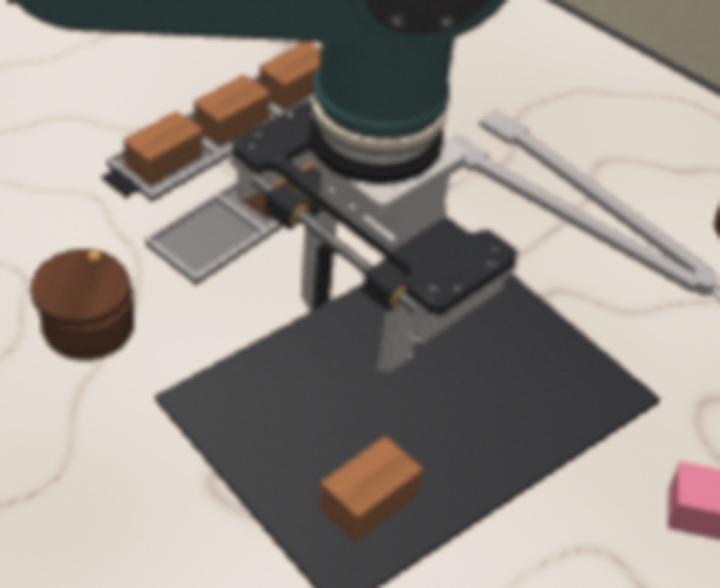

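Remaining from the commanded pose (485, -248.6, 166.7): (-59.5, -76, -50.5).

>>> carry_out --targets '[[[-30,-38,0,0],[-29.5,-38,0,0],[0,0,0,0],[0,0,-20,0],[0,0,-20,0],[0,0,-10.5,0],[0,0,0,0],[0,0,0,0]]]'

```text
t: 24.4
position: [426.2, -324.2, 116.5]
orientation: [[-0.999, 0.034, 0.0], [0.034, 0.999, 0.0], [-0.0, 0.0, -1.0]]
wrist_force: [-0.4, -1.0, 0.0]
gripper_width: 60.6
```

>>> carry_out --targets '[[[0,0,0,0],[0,0,0,0],[0,0,0,0],[0,0,0,0],[0,0,0,0],[0,0,20,0],[0,0,30,0],[0,0,0,0]]]' --hand 0.2

```text
t: 25.2
position: [427.1, -326.2, 170.6]
orientation: [[-0.999, 0.036, 0.006], [0.035, 0.999, -0.006], [-0.006, -0.006, -1.0]]
wrist_force: [0.8, 0.1, 0.1]
gripper_width: 33.9
```

```bash
python3 look.py s;python3 chk.py s ;python3 st.py; python3 trays.py | head -4
```

```text
25.3 [ 425.67735877 -324.85203609  166.59336809] 33.5786803001786
top
[301. 196.] 37.2 [681.4  10.5] [54.5 31. ] -0.7 [681.   10.3]
[331. 205.] 37.4 [651.5 -74.7] [54.1 33.7] -0.9 [651.4 -75.7]
[300. 220.] 37.5 [610.3  11.3] [53.7 30.8] -0.7 [610.7  11.1]
[332. 230.] 36.8 [580.8 -77.5] [53.4 30.7] -1.0 [580.5 -77.4]
[301. 246.] 37.2 [537.5  10.7] [53.1 33.2] -0.6 [537.   11.8]
[336. 301.] 51.1 [386.5 -82.8] [65.  64.5] 89.0 [386.2 -83.4]
side
[292. 245.] 37.7 [520.6   3.5] [43.6 28. ] -52.9 [523.    6.8]
[333. 254.] 37.7 [578.9 -78.7] [55.2 35.8] 2.1 [575.6 -79.9]
[268. 298.] 50.4 [384.9 -85.7] [69.8 64.6] 72.1 [384.4 -86.2]
t 25.3 pos [ 425.7 -324.9  166.6] yangle 87.97 zaxis [ 0.001 -0.001 -1.   ] F [-0.2  0.2 -0.5] w 33.6 q [-0.76  0.12  1.61  0.    1.41 -2.29]
top [305.48623288 222.8630137 ] (array([611.3,  -0.9]), array([209.9,  27.8]), -0.6)
top [334.28934693 239.80095668] (array([578.8, -77.4]), array([212.2,  52.5]), 0.4)
top red 12 179.0 271.5 [[472.3 345.5  53. ]] [472.2 345.2  54.1]
top50 (array([497. , 349.9]), array([199.2, 113.5]), 4.7) 1381 50.22272979421226trays.py:23
[... 210 characters left out ...]
ount)
  return np.nanmean(a, axis, out=out, keepdims=keepdims)
trays.py:29: RuntimeWarning: Mean of empty slice.
  yl=reg&(cv2.inRange(h,(18,110,80),(32,255,255))>0)&(C[...,2]>115); print('fin',yl.sum(),C[yl].mean(0),rect(C[yl]), C[yl][:,2].max())
  ret = um.true_divide(
Traceback (most recent call last):
  File "trays.py", line 29, in <module>
    yl=reg&(cv2.inRange(h,(18,110,80),(32,255,255))>0)&(C[...,2]>115); print('fin',yl.sum(),C[yl].mean(0),rect(C[yl]), C[yl][:,2].max())
                                                                                                                       ~~~~~~~~~~~~~~^^
ValueError: zero-size array to reduction operation maximum which has no identity
```

View pics/s_c.png

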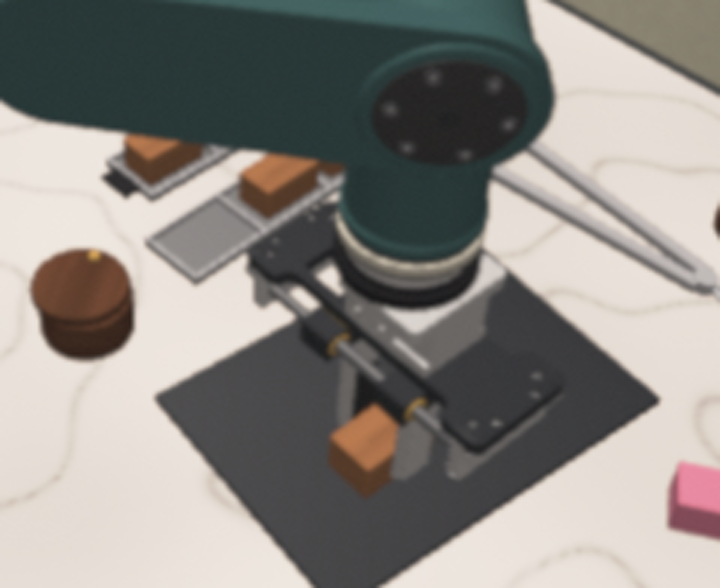

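>>> carry_out --targets '[[[12.5,37,0,0],[15,44,0,1],[15,44,0,1],[15,44,0,1],[14,42,0,0.5],[12,35.2,0,0],[0,0,0,0],[0,0,-15,0]]]'

```text
t: 26.1
position: [509.7, -77.8, 151.4]
orientation: [[-1.0, -0.028, 0.002], [-0.028, 1.0, -0.001], [-0.002, -0.001, -1.0]]
wrist_force: [0.5, -0.6, -0.2]
gripper_width: 33.8
```

>>> carry_out --targets '[[[0,0,-20,0],[0,0,-12,0],[0,0,-6,0],[0,0,0,0],[0,0,0,0]]]'

```text
t: 26.6
position: [509.0, -79.0, 113.1]
orientation: [[-1.0, -0.025, -0.0], [-0.025, 1.0, -0.0], [0.0, -0.0, -1.0]]
wrist_force: [0.5, -0.4, -0.6]
gripper_width: 34.0
```

```bash
python3 look.py t;python3 chk.py t;python3 st.py
```

```text
26.7 [509.1724452  -78.83171104 113.35284676] 33.70579168564756
top
[301. 196.] 37.3 [681.4  10.5] [54.5 31. ] -0.7 [681.6  10. ]
[331. 205.] 36.6 [651.6 -74.7] [54.1 33.7] -0.9 [651.2 -75.7]
[300. 220.] 37.1 [610.4  11.3] [53.7 30.8] -0.7 [610.2  11.3]
[299. 244.] 37.2 [537.5  12.1] [52.9 30.6] -0.7 [542.2  17.9]
[335. 301.] 51.3 [389.2 -78.8] [62.1 57.7] -15.3 [387.3 -80.8]
side
[340. 216.] 37.5 [680.6   6.9] [54.2 38.5] -4.6 [684.    5.1]
[356. 238.] 37.6 [652.4 -77.5] [52.7 35.4] 3.0 [655.7 -77.4]
[306. 269.] 39.6 [496.  -76.5] [55.9 32.7] 51.9 [498.1 -78. ]
[268. 297.] 50.3 [385.1 -86.4] [71.7 63.9] 54.0 [384.4 -86.5]
t 26.7 pos [509.2 -78.8 113.4] yangle 91.44 zaxis [ 0.001 -0.    -1.   ] F [-0.3  0.7  0.8] w 33.7 q [-0.26  0.13  1.71  0.    1.3  -1.86]
```

View pics/t_c.png

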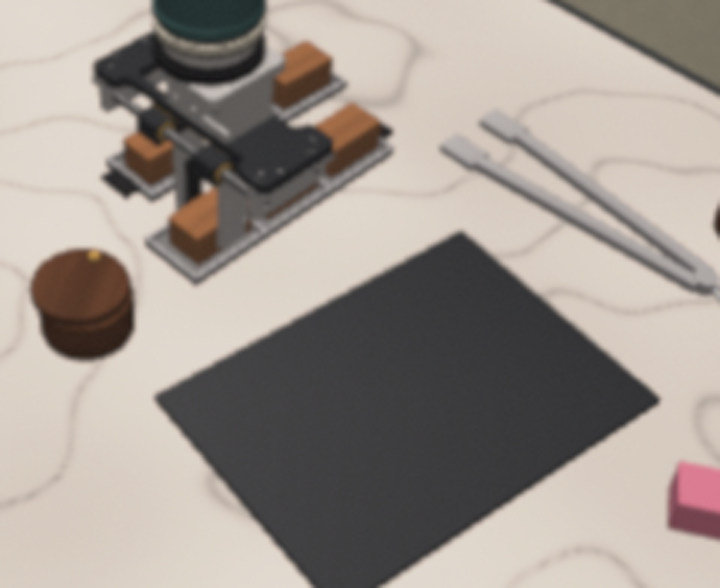

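>>> carry_out --targets '[[[0,0,-1.5,0],[0,0,0,0],[0,0,0,0]]]'

```text
t: 27.0
position: [509.0, -78.4, 111.7]
orientation: [[-1.0, -0.026, -0.0], [-0.026, 1.0, 0.0], [0.0, 0.0, -1.0]]
wrist_force: [-0.1, 0.4, -0.5]
gripper_width: 33.9
```

>>> carry_out --targets '[[[0,0,0,0],[0,0,0,0],[0,0,0,0],[0,0,20,0],[0,0,35,0],[0,0,45,0],[-20,40,10,0],[-20,40,10,0]]]' --hand 0.65

```text
t: 27.8
position: [469.4, 1.7, 233.8]
orientation: [[-1.0, -0.023, 0.004], [-0.023, 1.0, 0.0], [-0.004, -0.0, -1.0]]
wrist_force: [0.7, 1.1, -0.8]
gripper_width: 60.7
```

>>> carry_out --targets '[[[-25,40,0,0],[-25,40,0,0],[-25,40,0,0],[0,0,0,0]]]'

```text
t: 28.2
position: [391.4, 125.2, 232.0]
orientation: [[-0.999, -0.033, -0.0], [-0.033, 0.999, 0.002], [0.0, 0.002, -1.0]]
wrist_force: [0.3, 0.2, 0.3]
gripper_width: 61.1
```

```bash
python3 look.py u;python3 chk.py u;python3 st.py; python3 trays.py|tail -n +3
python3 - <<'E'
from g import *
for n,(u0,u1,v0,v1) in dict(top=(280,350,180,280),side=(270,380,195,295)).items():
    f=load(n); cv2.imwrite(f'pics/u_{n}c.png',cv2.resize(f['color'][v0:v1,u0:u1],None,fx=6,fy=6,interpolation=cv2.INTER_CUBIC))
E
```

```text
28.3 [393.75814327 122.16034035 231.98058319] 60.92650506468945
top
[301. 196.] 37.1 [681.5  10.5] [54.5 31. ] -0.7 [681.3  10.3]
[331. 205.] 37.0 [651.5 -74.7] [54.1 33.7] -0.9 [651.1 -75.6]
[300. 220.] 37.1 [610.4  11.3] [53.7 30.8] -0.7 [610.4  11.3]
[332. 230.] 37.2 [580.8 -77.5] [53.4 30.7] -1.0 [580.7 -77.6]
[301. 246.] 37.0 [537.5  10.7] [53.1 33.2] -0.6 [537.2  12.3]
[333. 256.] 36.7 [508.3 -78.9] [52.7 30.5] -1.0 [508.2 -79. ]
[336. 301.] 51.2 [386.5 -82.8] [65.  64.5] 89.0 [386.5 -83. ]
side
[268. 298.] 50.4 [385.4 -85.7] [69.4 65.4] 69.4 [384.6 -86.3]
t 28.3 pos [393.8 122.2 232. ] yangle 91.63 zaxis [ 0.001 -0.    -1.   ] F [-0.7 -0.3  0.1] w 60.9 q [ 0.16 -0.2   1.79 -0.    1.56 -1.44]
side [316.12427954 235.28301738] (array([613.4,  11.4]), array([237.4,  65.5]), -0.2)
side [331.69129851 261.07058603] (array([586. , -76.9]), array([237. ,  62.4]), 1.6)
top red 12 179.0 271.5 [[472.3 345.5  53. ]] [472.2 345.4  54.1]
top50 (array([497.6, 349.8]), array([197.2, 112.9]), 4.7) 1286 50.30196834410553
white 169 181.0532544378698 283.7100591715976 (array([438.5, 344.6]), array
[... 411 characters left out ...]
, 3.4) 400 50.970148765051675
white 207 176.19806763285024 187.92270531400968 (array([433.1, 346.6]), array([83.3, 66.6]), 89.1)
black 109
55 66 62 [427.9 337.6  61.7] (array([430.1, 339.3]), array([35.8, 30.8]), 62.5)
66 100 47 [424.9 323.6  79.4] (array([428.4, 332. ]), array([29.9, 11.3]), 69.7)
fin 22 [551.31756619 337.34079696 121.68770809] (array([551.5, 338. ]), array([13.1,  8.6]), 56.2) 126.42835648492952trays.py:23: RuntimeWarning: Mean of empty slice.
  v,u=np.nonzero(red); print(n,'red',len(u),u.mean(),v.mean(),plane(f,[[u.mean(),v.mean()]],53).round(1),np.nanmedian(C[red>0],0).round(1))
  ret = ret.dtype.type(ret / rcount)
  return np.nanmean(a, axis, out=out, keepdims=keepdims)
```

View pics/u_topc.png

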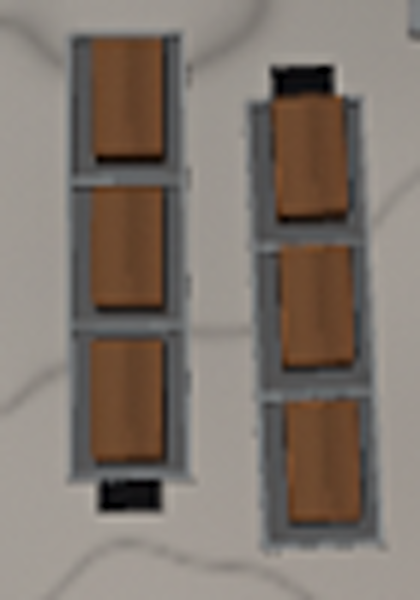

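View pics/u_sidec.png

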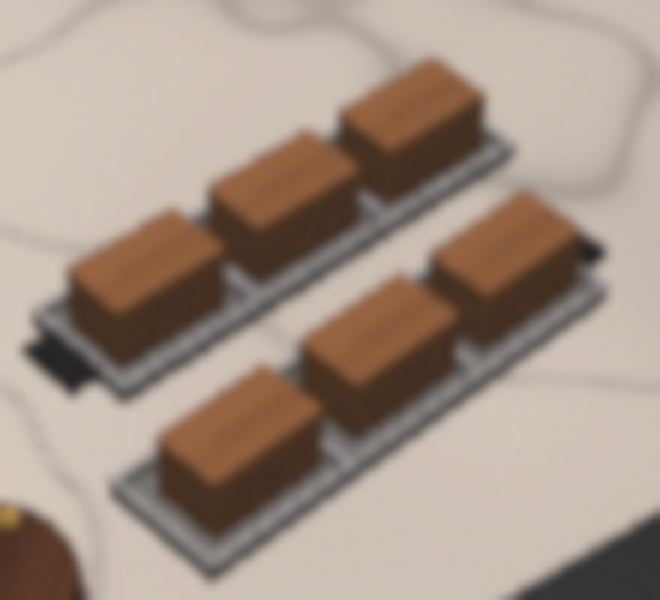

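All six blocks lie flat, one per pocket, with tops at 37 mm (3+34). Next, the knob geometry.

```bash
cat > knob.py <<'E'
import sys
from g import *
tag=sys.argv[1]
# views: ellipse fits & upscaled crop with grid of world points
for n,(u0,u1,v0,v1) in dict(top=(155,215,215,312),side=(145,250,130,215)).items():
    f=load(n);C=cloud(f);c=f['color']; h=cv2.cvtColor(c,cv2.COLOR_BGR2HSV)
    near=(np.hypot(C[...,0]-433,C[...,1]-344)<48)
    g=c.astype(int); 
    bar=near&(C[...,2]>72)&(g.max(2)<70)&(C[...,2]<95)
    wl=near&(C[...,2]>74)&(C[...,2]<95)&(g.max(2)>=90)
    dial=near&(abs(C[...,2]-52)<5)&(h[...,1]<40)&(h[...,2]>(115 if n=='top' else 185))
    skirt=near&(abs(C[...,2]-61)<4)&(g.max(2)<60)
    for nm,m,z in(('bar',bar,87),('wl',wl,87),('dial',dial,52),('skirt',skirt,62)):
        v,u=np.nonzero(m)
        if len(u)<3: print(n,nm,len(u));continue
        P=plane(f,np.c_[u,v],z)[:,:2]; X=C[m]
        ev=np.linalg.svd(P-P.mean(0))[2][0]; a=np.degrees(np.arctan2(ev[1],ev[0]))
        print(n,nm,len(u),'meanplane',P.mean(0).round(1),'z',np.median(X[:,2]).round(1),'axis',round(a,1),'ext',(np.percentile(P,98,axis=0)).round(1),(np.percentile(P,2,axis=0)).round(1))
        if nm in('dial','skirt'):
            cs,_=cv2.findContours(m.astype(np.uint8),0,1); k=cv2.convexHull(max(cs,key=len)) 
            if len(k)>=5:
                W=plane(f,k[:,0],z)[:,:2]; cc,rr=cv2.minEnclosingCircle(W.astype(np.float32)); print('   circ',np.round(cc,1),round(rr,1))
    cv2.imwrite(f'pics/{tag}_{n}.png',cv2.resize(c[v0:v1,u0:u1],None,fx=6,fy=6,interpolation=cv2.INTER_CUBIC))
E
cp top.npy top_u.npy
python3 - <<'E'
# use first look's images for side (unoccluded): already overwritten; just use present
E
python3 knob.py v
```

```text
top bar 84 meanplane [432.3 338.9] z 86.6 axis 70.2 ext [444.1 366.6] [421.6 316.9]
top wl 16 meanplane [437.7 357.8] z 87.9 axis -113.8 ext [444.3 368.5] [432.5 347.6]
top dial 556 meanplane [433.6 346.8] z 50.9 axis 153.4 ext [476.3 386.9] [389.2 306.5]
   circ [433.  344.2] 48.1
top skirt 91 meanplane [432.4 343.9] z 62.0 axis -56.3 ext [451.5 369. ] [413.7 319.6]
   circ [440.7 342.2] 17.5
side bar 46 meanplane [424.3 322.1] z 85.6 axis -109.8 ext [435.4 345.1] [415.4 301.9]
side wl 21 meanplane [435.5 352.2] z 87.4 axis -96.6 ext [439.5 367.5] [431.1 330.5]
side dial 161 meanplane [413.9 338.3] z 51.4 axis -69.1 ext [443.9 379.5] [394.2 308.6]
   circ [427.3 344.4] 38.4
side skirt 65 meanplane [429.  337.7] z 62.2 axis 156.2 ext [446.6 356.8] [414.4 321.2]
   circ [430.  338.8] 19.8
```

View pics/v_top.png

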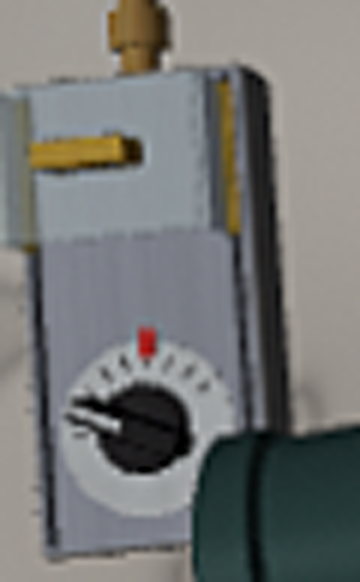

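View pics/v_side.png

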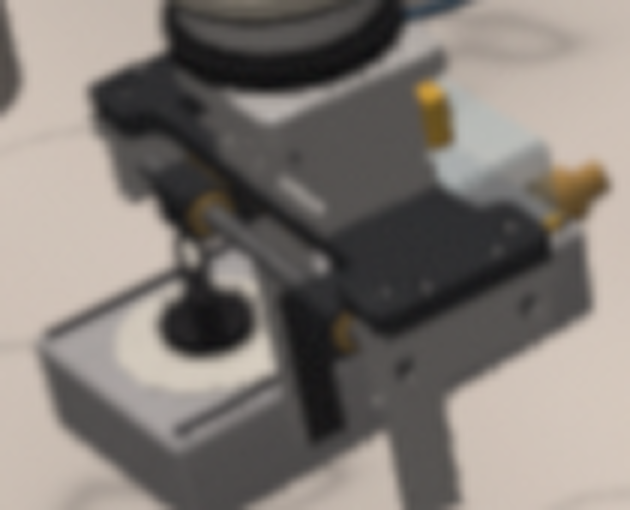

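```bash
cat > dial.py <<'E'
import sys
from g import *
from scipy.optimize import least_squares
f=load('top'); S=8
u0,v0,u1,v1=155,262,205,308
c=cv2.resize(f['color'][v0:v1,u0:u1],None,fx=S,fy=S,interpolation=cv2.INTER_CUBIC).astype(float)
def w(pts,z): return plane(f,(np.array(pts,float)+.5)/S-.5+[u0,v0],z)[:,:2]
G=c.mean(2); cen=np.array([432.4,344.1])
# radial profile: dial->lid edge, strongest drop of whiteness beyond r=30
edge=[];sk=[]
for a in np.radians(np.arange(0,360,3)):
    rs=np.arange(28,52,.25); X=np.c_[cen[0]+rs*np.cos(a),cen[1]+rs*np.sin(a),np.full(len(rs),51.)]
    p=(proj(f,X)-[u0,v0]+.5)*S-.5
    prof=cv2.remap(G.astype(np.float32),p[None,:,0].astype(np.float32),p[None,:,1].astype(np.float32),1)[0]
    d=np.gradient(cv2.GaussianBlur(prof[None],(1,9),0)[0] if 0 else np.convolve(prof,np.ones(9)/9,'same'))[6:-6]
    i=d.argmin(); edge.append([np.degrees(a),rs[i+6],d[i]])
edge=np.array(edge); 
pts=cen+edge[:,1:2]*np.c_[np.cos(np.radians(edge[:,0])),np.sin(np.radians(edge[:,0]))]
ok=edge[:,2]<-1
fit=least_squares(lambda p:np.hypot(*(pts[ok]-p[:2]).T)-p[2],[*cen,40],loss='soft_l1',f_scale=.7)
print('dial',fit.x.round(2),ok.sum(),np.median(abs(fit.fun)).round(2))
b,g,r=[c[...,i] for i in range(3)]
red=np.clip(r-np.maximum(g,b)-25,0,None); yy,xx=np.nonzero(red>20); ww=red[yy,xx]
rc=[(xx*ww).sum()/ww.sum(),(yy*ww).sum()/ww.sum()]
R=w([rc],53)[0]; d=R-fit.x[:2]; print('red',R.round(1),'dist',np.hypot(*d).round(1),'mark angle',np.degrees(np.arctan2(d[1],d[0])).round(1))
E
python3 dial.py
```

```text
dial [432.95 347.68  39.79] 120 2.53
red [471.8 345.7] dist 38.9 mark angle -2.9
```

```bash
sed -i "s#f=load('top'); S=8#f=load('top'); f['color']=cv2.imread(sys.argv[1]) if len(sys.argv)>1 else f['color']; S=8#; s#^print('dial'#print(edge[::4,1])\nprint('dial'#; s/f_scale=.7/f_scale=.2/" dial.py; python3 dial.py pics/a_top.png
python3 - <<'E'
from g import *
f=load('side');f['color']=cv2.imread('pics/a_side.png')
c=f['color'].astype(float);red=np.clip(c[...,2]-np.maximum(c[...,0],c[...,1])-20,0,None)[170:190,180:205];y,x=np.mgrid[170:190,180:205]
print('side red',plane(f,[[(x*red).sum()/red.sum(),(y*red).sum()/red.sum()]],53).round(1))
for n in('side','top'):
  g=load(n); print(n,f['color'].shape,proj(g,[[432.4,344.1,51],[432.4,344.1,87],[472,345.5,53]]).round(1).tolist())
E
```

```text
[34.   41.   31.5  40.5  41.   40.25 49.75 47.5  46.5  46.5  50.25 41.
 40.   39.75 39.75 39.25 38.75 38.5  39.   37.75 50.25 46.5  44.25 44.
 44.75 47.5  38.75 29.5  39.75 39.75]
dial [432.73 345.37  40.09] 120 1.0
red [471.8 345.7] dist 39.1 mark angle 0.5
side red [[472.4 345.8  53. ]]
side (480, 640, 3) [[179.8, 185.5], [177.0, 174.2], [192.8, 178.5]]
top (480, 640, 3) [[179.5, 286.1], [175.3, 286.0], [179.0, 271.6]]
```

```bash
sed -i "s/np.arange(28,52,.25)/np.arange(34,46,.25)/; s/ok=edge\[:,2\]<-1/ok=(edge[:,2]<-.3)\&(edge[:,1]<43)\&(edge[:,1]>36)/; s/np.ones(9)\/9/np.ones(5)\/5/" dial.py; python3 dial.py pics/a_top.png
```

```text
[35.5  41.5  42.   40.5  41.   40.75 35.5  43.   43.25 42.   40.5  41.
 40.   39.5  39.75 39.25 38.75 38.5  39.   37.75 38.5  39.   44.25 44.
 44.25 39.5  38.75 40.   39.5  39.5 ]
dial [432.85 345.56  39.87] 90 0.35
red [471.8 345.7] dist 39.0 mark angle 0.2
```

>>> carry_out --targets '[[[7.6,43.2,0,8],[8,45,0,8],[8,45,0,8],[8,45,0,8],[7,45,0,8],[0,0,0,8],[0,0,0,8],[0,0,0,8]]]' --hand 0.4 --newtons 10

```text
t: 29.1
position: [434.5, 343.9, 230.9]
orientation: [[-0.412, -0.911, -0.001], [-0.911, 0.412, -0.001], [0.001, 0.0, -1.0]]
wrist_force: [0.0, 0.8, -0.7]
gripper_width: 37.6
```

>>> carry_out --targets '[[[0,0,-20,3.5],[0,0,-15,0],[0,0,0,0],[0,0,0,0]]]'

```text
t: 29.5
position: [433.1, 344.0, 196.0]
orientation: [[-0.361, -0.933, -0.001], [-0.933, 0.361, -0.001], [0.001, 0.001, -1.0]]
wrist_force: [0.1, -0.8, 1.3]
gripper_width: 37.8
```

```bash
python3 look.py w;python3 st.py; python3 knob.py w >/dev/null
```

```text
29.6 [433.29340903 344.64296981 197.37726758] 37.3817426651346
t 29.6 pos [433.3 344.6 197.4] yangle 158.9 zaxis [ 0.001  0.001 -1.   ] F [-0.5  0.  -0.2] w 37.4 q [ 0.57  0.14  1.52  0.    1.48 -2.2 ]
```

View pics/w_side.png

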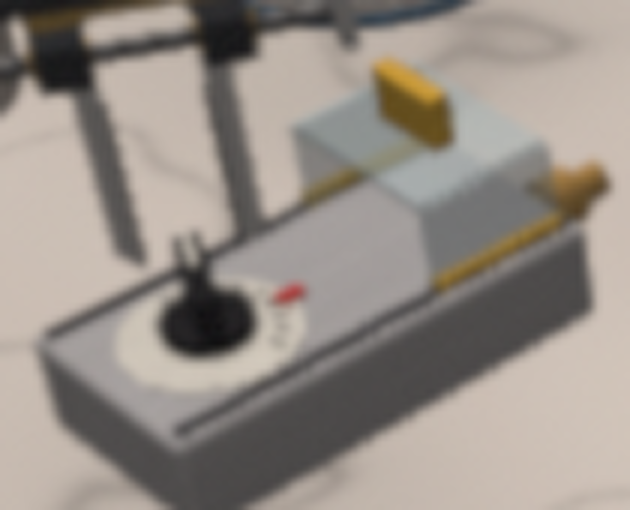

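View pics/w_top.png

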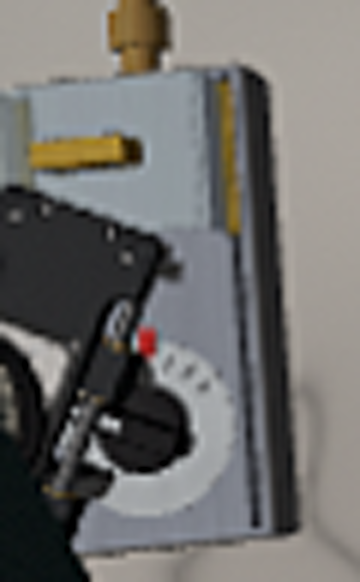

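>>> carry_out --targets '[[[0,0,-15,0],[0,0,-12,0],[0,0,-6.5,0],[0,0,0,0],[0,0,0,0]]]'

```text
t: 30.1
position: [432.5, 344.8, 162.8]
orientation: [[-0.359, -0.933, -0.001], [-0.933, 0.359, -0.0], [0.001, 0.0, -1.0]]
wrist_force: [0.1, -0.5, 0.0]
gripper_width: 37.7
```

>>> carry_out --targets '[[[0,0,0,0],[0,0,0,0],[0,0,0,0],[0,0,0,0],[0,0,0,0],[0,0,0,0]]]' --hand 0

```text
t: 30.7
position: [432.4, 345.0, 163.6]
orientation: [[-0.359, -0.933, -0.0], [-0.933, 0.359, 0.001], [-0.001, 0.001, -1.0]]
wrist_force: [-2.4, 0.2, 2.8]
gripper_width: 12.4
```

```bash
python3 look.py x;python3 st.py; python3 knob.py x >/dev/null
```

```text
30.8 [432.39932356 345.04407768 163.62082705] 11.577423206053993
t 30.8 pos [432.4 345.  163.6] yangle 158.99 zaxis [-0.     0.001 -1.   ] F [-2.3  1.6  3.6] w 11.6 q [ 0.57  0.16  1.57  0.    1.41 -2.2 ]
```

View pics/x_side.png

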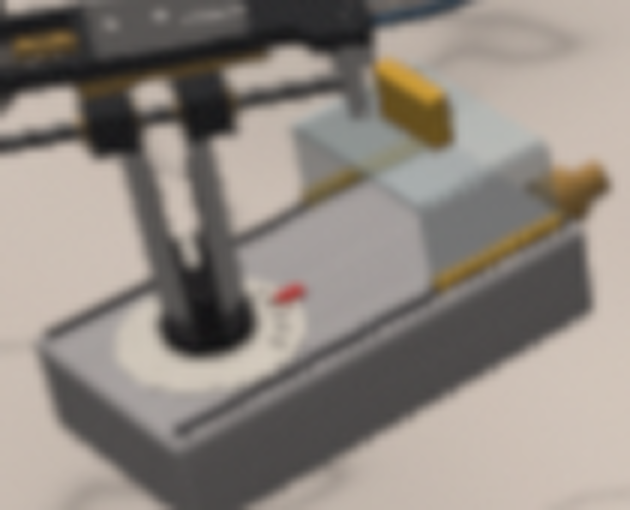

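>>> carry_out --targets '[[[0,0,0,-5],[0,0,0,-8],[0,0,0,-8],[0,0,0,-8],[0,0,0,-8],[0,0,0,-8],[0,0,0,-8],[0,0,0,-7]]]' --newtons 20

```text
t: 31.6
position: [432.2, 345.3, 163.6]
orientation: [[-0.989, -0.151, -0.001], [-0.151, 0.989, 0.001], [0.001, 0.001, -1.0]]
wrist_force: [-2.3, 1.7, 4.0]
gripper_width: 11.9
```

>>> carry_out --targets '[[[0,0,0,-5],[0,0,0,-3],[0,0,0,0],[0,0,0,0],[0,0,0,0]]]'

```text
t: 32.1
position: [432.3, 345.3, 163.6]
orientation: [[-1.0, -0.018, -0.001], [-0.018, 1.0, 0.001], [0.001, 0.001, -1.0]]
wrist_force: [-5.4, 2.2, 4.7]
gripper_width: 12.0
```

```bash
python3 look.py y;python3 st.py; python3 knob.py y >/dev/null
```

```text
32.2 [432.23706413 345.26794119 163.60199309] 11.642220769276383
t 32.2 pos [432.2 345.3 163.6] yangle 91.03 zaxis [-0.001  0.001 -1.   ] F [-4.5  2.6  5.4] w 11.6 q [ 0.57  0.16  1.57  0.    1.41 -1.02]
```

View pics/y_side.png

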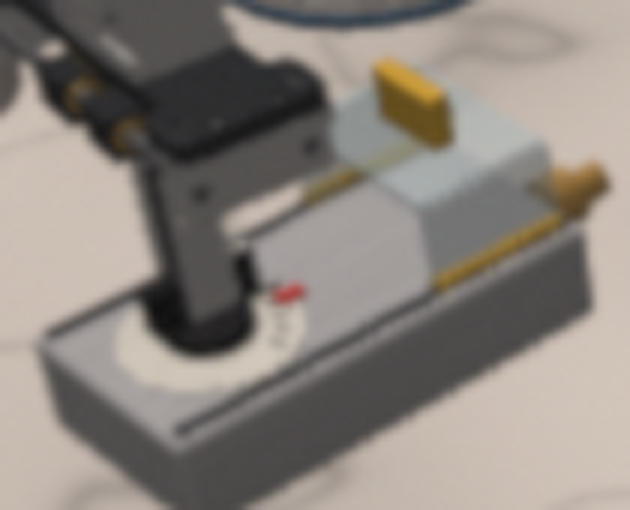

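View pics/y_top.png

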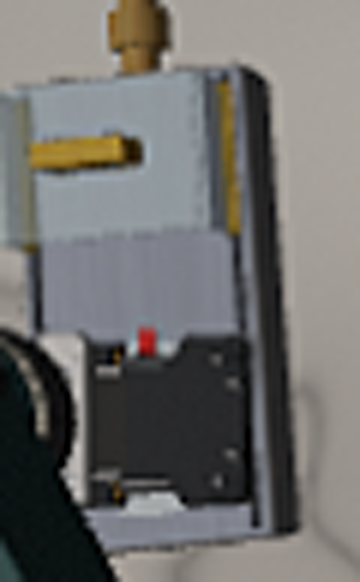

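>>> carry_out --targets '[[[0,0,0,0],[0,0,0,0],[0,0,0,0],[0,0,15,0],[0,0,30,0],[0,0,30,0],[-30,35,0,0],[-30,35,0,0]]]' --hand 0.4

```text
t: 33.0
position: [373.7, 415.2, 241.3]
orientation: [[-1.0, -0.013, 0.004], [-0.013, 1.0, 0.003], [-0.004, 0.003, -1.0]]
wrist_force: [-0.3, 0.0, 0.5]
gripper_width: 37.4
```

>>> carry_out --targets '[[[-30,35,0,0],[-30,35,0,0],[0,0,0,0]]]'

```text
t: 33.3
position: [309.2, 488.2, 239.3]
orientation: [[-1.0, -0.024, -0.0], [-0.024, 1.0, 0.003], [0.0, 0.003, -1.0]]
wrist_force: [-0.0, -0.5, 0.4]
gripper_width: 37.7
```

```bash
python3 look.py z;python3 st.py; python3 knob.py z; python3 dial.py
```

```text
33.4 [312.18081478 485.3678354  239.01565634] 37.60900780182536
t 33.4 pos [312.2 485.4 239. ] yangle 91.11 zaxis [ 0.001  0.    -1.   ] F [-0.   0.  -0.2] w 37.6 q [ 0.9   0.17  1.41 -0.    1.57 -0.69]
top bar 96 meanplane [431.1 342.1] z 86.3 axis 177.9 ext [456.2 350.5] [408.6 334.2]
top wl 19 meanplane [444.9 346. ] z 88.1 axis 174.8 ext [459.  349.2] [418.2 341.7]
top dial 605 meanplane [431.5 342.8] z 50.9 axis -172.6 ext [476.3 386.7] [389.2 303.7]
   circ [433.2 343.5] 48.1
top skirt 74 meanplane [433.9 336.1] z 62.2 axis -107.0 ext [457.4 361.5] [416.3 325.5]
   circ [432.6 339.3] 18.9
side bar 113 meanplane [425.7 331.8] z 80.6 axis 176.3 ext [450.2 345.2] [403.1 319.3]
side wl 35 meanplane [442.  344.3] z 87.2 axis 166.5 ext [458.6 350.1] [413.5 325.7]
side dial 160 meanplane [421.4 331.6] z 51.7 axis 146.3 ext [465.2 371.3] [394.5 308.9]
   circ [431.9 343.6] 39.0
side skirt 70 meanplane [429.2 333.5] z 62.4 axis -178.2 ext [446.6 344.3] [413.4 321.2]
   circ [431.  335.7] 18.6
[35.5  40.25 42.   40.5  41.   40.75 40.75 43.25 43.25 42.   40.25 40.75
 40.   39.75 39.75 39.25 38.5  38.5  39.   38.   38.5  39.   44.25 44.
 44.25 39.5  38.75 40.25 39.5  39.5 ]
dial [432.8  345.44  39.79] 96 0.32
red [472.2 345.6] dist 39.4 mark angle 0.2
```

View pics/z_side.png

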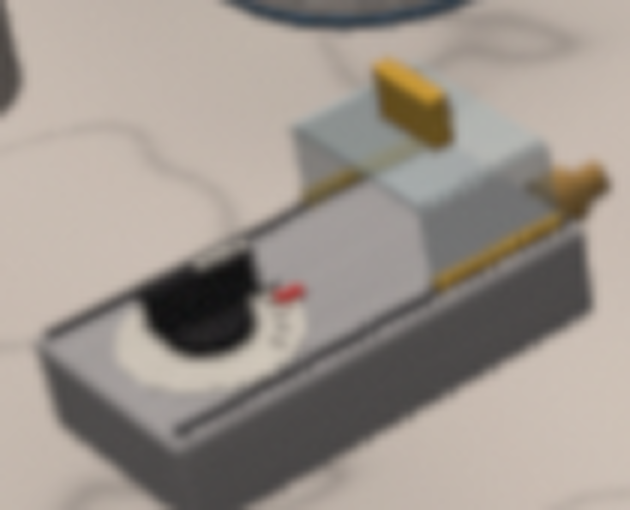

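View pics/z_top.png

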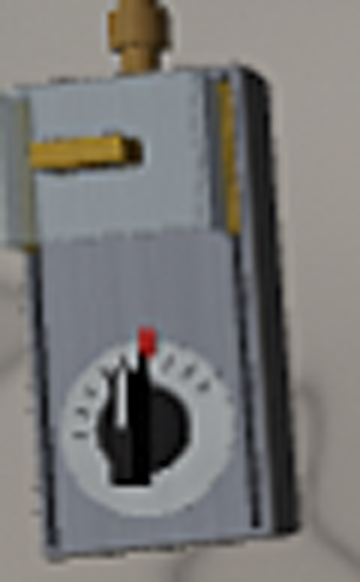

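Run:
```python
from g import *
f=load('top')
# white line ridge per row: brightness-weighted col within 173..178 bounded by black
c=f['color'].mean(2)
for v in range(272,289): print(v,c[v,170:184].round().astype(int))
f2=load('side')
print(plane(f,[[175.8,275.8],[175.3,286.7]],87).round(1))
print(proj(f,[[432.4,345.3,87],[458.4,345.7,87]]).round(1).tolist(),proj(f2,[[432.4,345.3,87],[458.4,345.7,87]]).round(1).tolist())
c=f2['color'].mean(2)
for v in range(166,182): print(v,c[v,166:192].round().astype(int))
```

```text
272 [125 121 121 118 132 130 150 159  86  72  67 127 154 146]
273 [123 118 132 147 153 153 165 169  52  55  65 130 167 161]
274 [120 130 152 160 162 104 167 173   8  64 128 156 159 120]
275 [139 154 163 164 169  72 143 183   6  68 168 164 132 111]
276 [155 135 113 137  92 113  73 113   0  59 178 160 119 149]
277 [157 152  85  71  69 170  16   9   0  37 152 167 148 159]
278 [157 162 154  24  89 189   8   0   0  15 108 148 168 161]
279 [154 160 174  42  87 190  11   0   0   0  51  72 106 142]
280 [ 98 158 175  52  87 189  10   0   3   0  19  16  26  73]
281 [142 163 145  29  90 188  12   0   0   3  21  29  22  13]
282 [162 171  91   9  92 188  13   0   2   2  25  31  26  23]
283 [162 119  41   5  93 190  16   0   1   3  23  30  28  27]
284 [164  82  22   9  96 193  21   0   4   0  25  30  28  27]
285 [173  65  22  14 104 164  24   0   1   3  25  30  27  27]
286 [141  48  23  19  52  74  26   0   1   3  24  28  29  26]
287 [160  59  23  22  28  24  29   1   3   2  25  31  28  26]
288 [170  77  24  21  31  28  29   0   3   3  24  30  28  26]
[[459.4 343.1  87. ]
 [430.6 344.   87. ]]
[[1
[... 1138 characters left out ...]

  18  19  34  75 120 149 155 154]
176 [184 176 159 134 112  85  64  49  39  32  28  27  25  21  21  18  17  18
  17  19  29  65 109 140 142 142]
177 [162 138 110  82  62  47  39  32  28  24  21  21  20  18  19  20  17  20
  20  21  24  50  89 116 116 124]
178 [116  90  63  45  37  31  28  24  21  22  22  21  19  20  18  20  20  18
  20  22  36  57  89 112 110 115]
179 [ 84  73  53  34  26  25  22  19  21  19  21  21  19  17  18  18  19  18
  20  31  61  95 123 137 120 106]
180 [114 112  82  43  22  20  17  20  20  19  21  20  15  20  19  19  21  19
  25  36  75 123 153 150 133 122]
181 [150 147 113  60  24  20  19  18  17  18  20  18  18  19  19  21  23  28
  30  38  70 124 167 171 162 157]
```

>>> carry_out --targets '[[[34,-18.4,0,-7],[34,-18.4,0,-8],[34,-18.4,0,-8],[34,-18.4,0,-8],[34,-18.4,0,-8],[34,-18.4,0,-8],[35.2,-20,0,-8],[0,0,0,-8]]]' --newtons 15

```text
t: 34.2
position: [556.9, 348.9, 238.0]
orientation: [[-0.456, 0.89, 0.002], [0.89, 0.456, -0.002], [-0.003, 0.001, -1.0]]
wrist_force: [0.6, -0.0, 0.2]
gripper_width: 37.5
```

>>> carry_out --targets '[[[0,0,0,-8],[0,0,0,-8],[0,0,-10,-7.6],[0,0,0,0],[0,0,0,0],[0,0,0,0]]]'

```text
t: 34.8
position: [552.3, 353.7, 228.8]
orientation: [[-0.077, 0.997, 0.001], [0.997, 0.077, 0.0], [0.0, 0.001, -1.0]]
wrist_force: [0.1, -0.5, 0.5]
gripper_width: 37.5
```

```bash
python3 look.py aa;python3 st.py; python3 knob.py aa|grep XX
```

```text
34.9 [552.12783606 354.13360757 228.85504022] 37.39440192593155
t 34.9 pos [552.1 354.1 228.9] yangle 4.42 zaxis [ 0.001  0.    -1.   ] F [-0.1 -0.3  0.7] w 37.4 q [ 0.48  0.35  1.21 -0.    1.59  0.41]
```

View pics/aa_side.png

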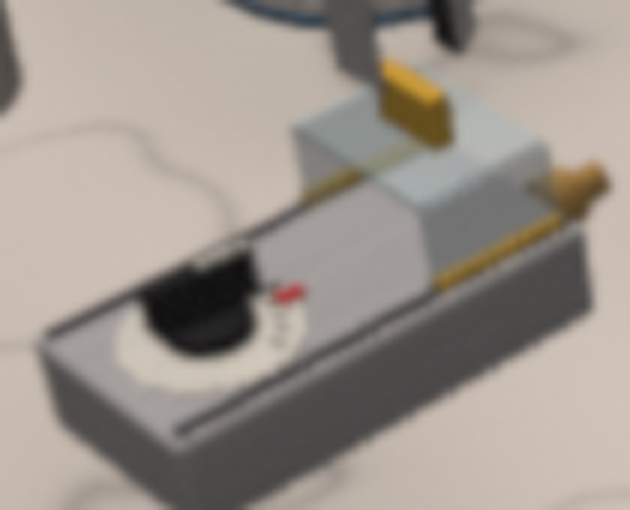

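View pics/aa_top.png

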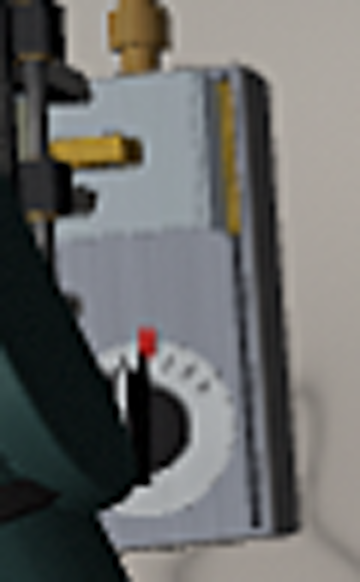

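The fingers straddle the fin, so I'll descend 30 mm to TCP z 198 and close on it.

>>> carry_out --targets '[[[0,0,-15,0],[0,0,-10,0],[0,0,-5,0],[0,0,0,0],[0,0,0,0]]]'

```text
t: 35.4
position: [551.7, 354.4, 197.8]
orientation: [[-0.076, 0.997, -0.0], [0.997, 0.076, -0.0], [-0.0, -0.0, -1.0]]
wrist_force: [-0.5, -0.6, -0.8]
gripper_width: 37.3
```

>>> carry_out --targets '[[[0,0,0,0],[0,0,0,0],[0,0,0,0],[0,0,0,0],[0,0,0,0],[0,0,0,0]]]' --hand 0

```text
t: 36.0
position: [551.9, 354.4, 198.6]
orientation: [[-0.077, 0.997, 0.001], [0.997, 0.077, 0.0], [0.0, 0.001, -1.0]]
wrist_force: [0.1, -0.5, 2.2]
gripper_width: 11.6
```

>>> carry_out --targets '[[[-8,-0.6,0,0],[-15,-1.2,0,0],[-15,-1.1,0,0],[-15,-1.2,0,0],[0,0,0,0]]]'

```text
t: 36.5
position: [497.0, 350.0, 198.6]
orientation: [[-0.077, 0.997, -0.001], [0.997, 0.077, -0.001], [-0.001, -0.001, -1.0]]
wrist_force: [-2.3, -1.8, 2.4]
gripper_width: 11.8
```

```bash
python3 look.py ab;python3 st.py; python3 knob.py ab|grep XX
```

```text
36.6 [498.31124829 350.04405716 198.59262058] 11.841154712022625
t 36.6 pos [498.3 350.  198.6] yangle 4.4 zaxis [-0.    -0.001 -1.   ] F [-0.9 -2.4  2.4] w 11.8 q [ 0.52  0.26  1.38 -0.    1.5   0.44]
```

View pics/ab_side.png

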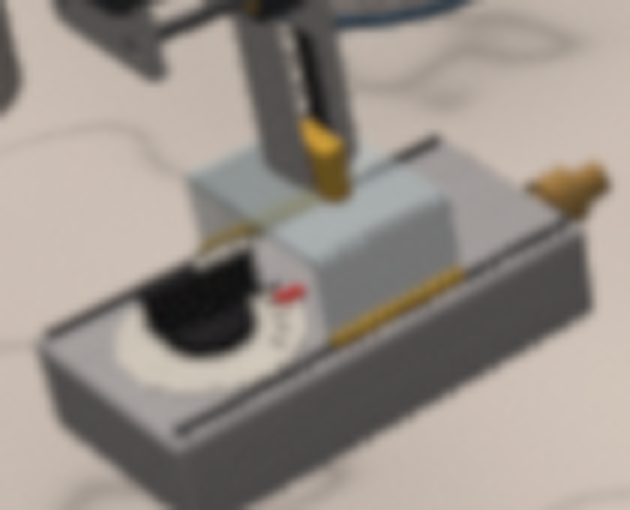

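>>> carry_out --targets '[[[-15,-1.2,0,0],[-15,-1.2,0,0],[-15,-1.2,0,0],[-12,-1,0,0],[-6,-0.5,0,0],[-4,-0.3,0,0],[0,0,0,0],[0,0,0,0]]]'

```text
t: 37.4
position: [432.4, 344.6, 198.6]
orientation: [[-0.076, 0.997, 0.001], [0.997, 0.076, -0.001], [-0.001, 0.001, -1.0]]
wrist_force: [1.2, -3.4, 4.0]
gripper_width: 12.1
```

>>> carry_out --targets '[[[-2,-0.2,0,0],[0,0,0,0],[0,0,0,0]]]'

```text
t: 37.7
position: [431.9, 344.5, 198.6]
orientation: [[-0.075, 0.997, 0.005], [0.997, 0.075, 0.0], [-0.0, 0.005, -1.0]]
wrist_force: [7.2, -3.0, 1.3]
gripper_width: 12.5
```

```bash
python3 look.py ac;python3 st.py; python3 knob.py ac|grep XX
```

```text
37.8 [431.96607123 344.47774384 198.57267321] 11.811081321269233
t 37.8 pos [432.  344.5 198.6] yangle 4.31 zaxis [ 0.005  0.    -1.   ] F [ 6.4 -3.2  1.3] w 11.8 q [ 0.57  0.13  1.53 -0.    1.48  0.5 ]
```

View pics/ac_side.png

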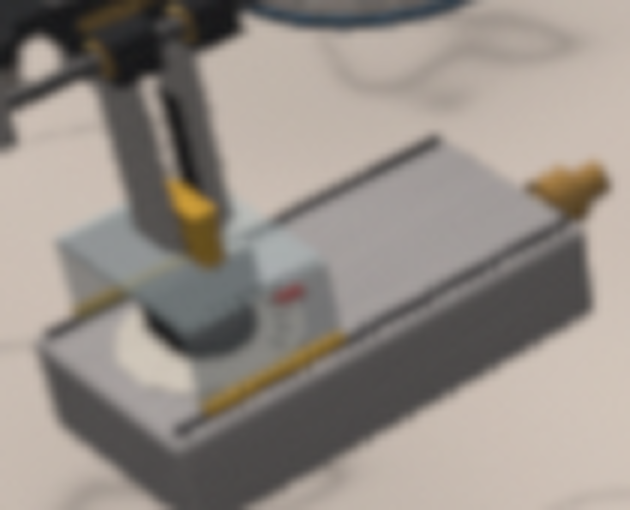

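>>> carry_out --targets '[[[0,0,0,0],[0,0,0,0],[0,0,0,0],[0,0,0,0],[0,0,20,0],[0,0,40,0],[-30,30,20,0],[-30,35,0,0]]]' --hand 0.4

```text
t: 38.6
position: [370.7, 410.6, 282.8]
orientation: [[-0.073, 0.997, 0.006], [0.997, 0.073, 0.006], [0.005, 0.006, -1.0]]
wrist_force: [-0.3, 0.8, 0.1]
gripper_width: 37.7
```

>>> carry_out --targets '[[[-30,35,0,0],[-30,35,0,0],[-30,30,0,0],[0,0,0,0],[0,0,0,0]]]'

```text
t: 39.1
position: [278.9, 510.1, 277.8]
orientation: [[-0.079, 0.997, -0.0], [0.997, 0.079, -0.001], [-0.001, -0.0, -1.0]]
wrist_force: [0.3, -0.8, 0.4]
gripper_width: 37.7
```

```bash
python3 look.py ad;python3 st.py; python3 knob.py ad|grep XX; python3 chk.py ad
python3 - <<'E'
from g import *
from meas import rect
for n in('top','side'):
    f=load(n);C=cloud(f);h=cv2.cvtColor(f['color'],cv2.COLOR_BGR2HSV)
    yl=(cv2.inRange(h,(18,110,80),(32,255,255))>0)&(C[...,2]>115)&(C[...,2]<135)&(C[...,1]>300)&(C[...,1]<400); print(n,'fin',yl.sum(),C[yl].mean(0).round(1),rect(C[yl]))
E
```

```text
39.2 [280.34891296 509.08663855 277.99071037] 37.81121040213615
t 39.2 pos [280.3 509.1 278. ] yangle 4.33 zaxis [ 0.    -0.001 -1.   ] F [0.4 0.5 0.1] w 37.8 q [ 0.97  0.16  1.34 -0.    1.64  0.89]
top
[301. 196.] 36.8 [681.5  10.5] [54.6 31. ] -0.7 [681.5  10.4]
[331. 205.] 36.5 [651.6 -74.7] [54.1 33.7] -0.9 [651.5 -75.7]
[299. 222.] 37.2 [605.6  15.9] [54.9 33. ] 5.8 [605.3  16. ]
[332. 230.] 36.9 [580.8 -77.5] [53.4 30.7] -1.0 [581.1 -77.6]
[301. 246.] 37.1 [537.5  10.7] [53.1 33.2] -0.6 [537.4  11.9]
[333. 256.] 36.9 [508.3 -78.9] [52.7 30.5] -1.0 [508.3 -78.8]
[336. 301.] 51.3 [387.  -83.1] [65.3 63.9] 62.5 [386.1 -83.3]
side
[268. 298.] 50.2 [385.4 -86.4] [69.6 65.5] 74.6 [384.6 -86.5]
top fin 67 [432.7 344.5 125.1] (array([432.6, 344.8]), array([39.7, 11.1]), -84.5)
side fin 68 [430.8 340.3 122.4] (array([432.2, 343. ]), array([42.5, 11.5]), -84.4)
```

View pics/ad_side.png

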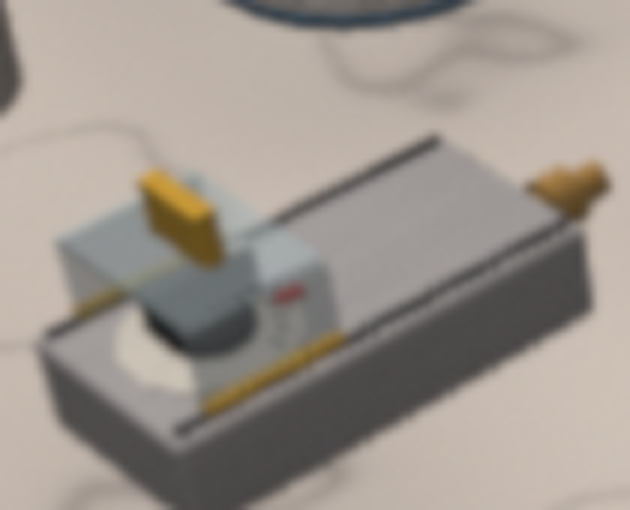

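View pics/ad_top.png

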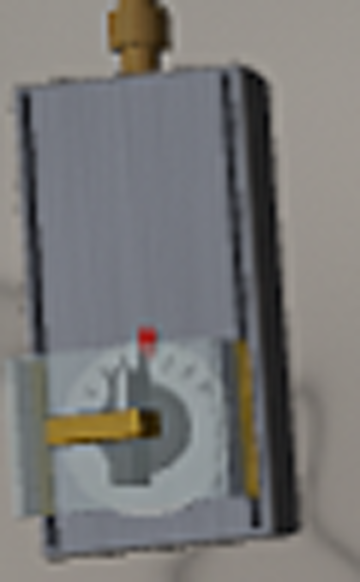

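Block a2 at top pixel (299,222) has been knocked: it reads (605.6, 15.9), yaw 5.8°, top at 37. I'll look closer.

Run:
```python
from g import *
for n,(u0,u1,v0,v1) in dict(top=(280,350,180,280),side=(270,380,195,295)).items():
    f=load(n); cv2.imwrite(f'pics/ad_{n}c.png',cv2.resize(f['color'][v0:v1,u0:u1],None,fx=6,fy=6,interpolation=cv2.INTER_CUBIC))
f=load('top');C=cloud(f); m=(np.hypot(C[...,0]-605.6,C[...,1]-15.9)<14)&(C[...,2]>30); X=C[m]
A=np.c_[X[:,:2]-X[:,:2].mean(0),np.ones(len(X))]; print(np.linalg.lstsq(A,X[:,2],rcond=None)[0],len(X))
```

```text
[1.78137404e-02 2.13862049e-02 3.72811828e+01] 78
```

View pics/ad_topc.png

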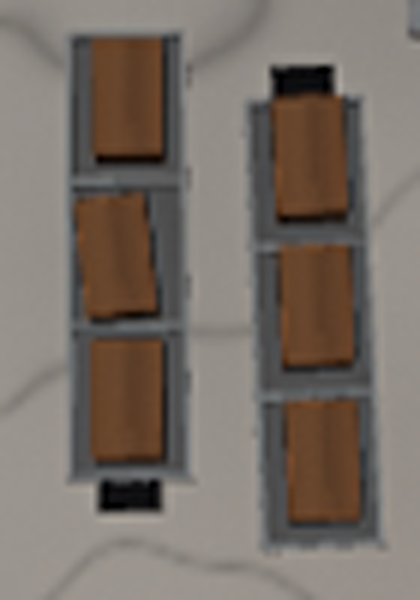

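View pics/ad_sidec.png

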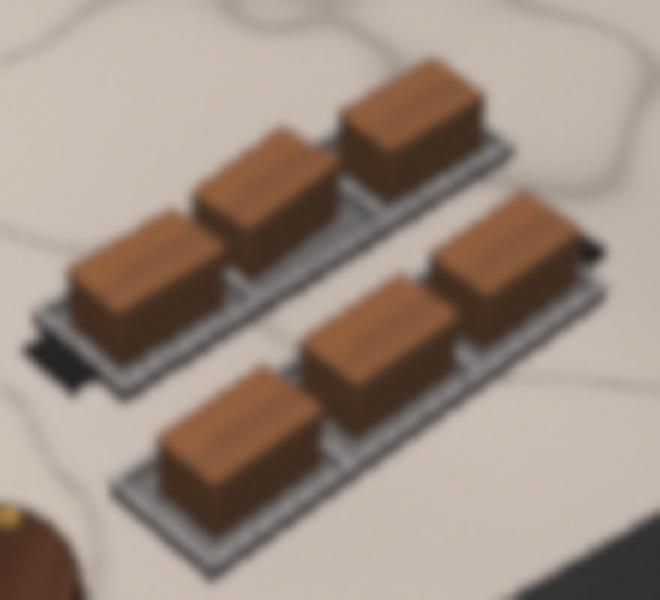

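The block is still flat inside its pocket but shoved against a divider. I'll grip it lightly where it sits and slide it back to centre without lifting it.

>>> carry_out --targets '[[[25,-38,0,7],[25,-38,0,7],[25,-38,0,7],[25,-38,0,7],[25,-38,0,7],[25,-38,0,7],[25,-38,0,7],[25,-38,0,7]]]' --hand 0.65 --newtons 8

```text
t: 40.0
position: [480.9, 202.3, 278.5]
orientation: [[-0.87, 0.493, 0.001], [0.493, 0.87, 0.0], [-0.001, 0.001, -1.0]]
wrist_force: [0.8, 0.7, -0.5]
gripper_width: 61.1
```

>>> carry_out --targets '[[[25,-38,0,7],[25,-38,0,7],[25,-38,0,7],[25,-38,0,7],[26.2,-40.7,0,7],[0,0,0,0],[0,0,-40,0],[0,0,-40,0]]]'

```text
t: 40.8
position: [606.7, 11.1, 199.3]
orientation: [[-0.996, -0.089, 0.005], [-0.089, 0.996, 0.0], [-0.005, -0.0, -1.0]]
wrist_force: [-0.1, -0.4, -0.1]
gripper_width: 61.5
```

>>> carry_out --targets '[[[0,0,-25,0],[0,0,0,0],[0,0,0,0]]]'

```text
t: 41.1
position: [605.8, 12.4, 173.7]
orientation: [[-0.996, -0.092, -0.0], [-0.092, 0.996, 0.0], [0.0, 0.0, -1.0]]
wrist_force: [1.2, -0.0, 0.5]
gripper_width: 61.1
```

```bash
python3 look.py ae;python3 st.py;python3 chk.py ae
```

```text
41.2 [607.04435025  12.58422995 175.97559988] 60.765976886117805
t 41.2 pos [607.   12.6 176. ] yangle 95.32 zaxis [ 0.004 -0.    -1.   ] F [-0.3  0.2 -0.2] w 60.8 q [-0.07  0.27  1.42  0.    1.45 -1.74]
top
[332. 231.] 37.1 [580.8 -77.5] [53.4 30.7] -1.0 [578.3 -78. ]
[299. 228.] 37.4 [589.2  14.3] [30.7 22.5] 89.3 [589.1  13.8]
[301. 246.] 37.0 [537.5  10.7] [53.1 33.3] -0.6 [537.2  11.8]
[333. 256.] 37.1 [508.3 -78.9] [52.7 30.5] -1.0 [508.1 -78.9]
[336. 301.] 51.4 [386.5 -82.8] [65.  64.5] 89.0 [386.2 -83. ]
side
[314. 230.] 37.5 [604.2  12.5] [58.5 37.9] 6.9 [601.4  10.1]
[268. 298.] 50.2 [384.9 -86. ] [70.5 64.6] 72.1 [384.6 -86.2]
```

View pics/ae_c.png

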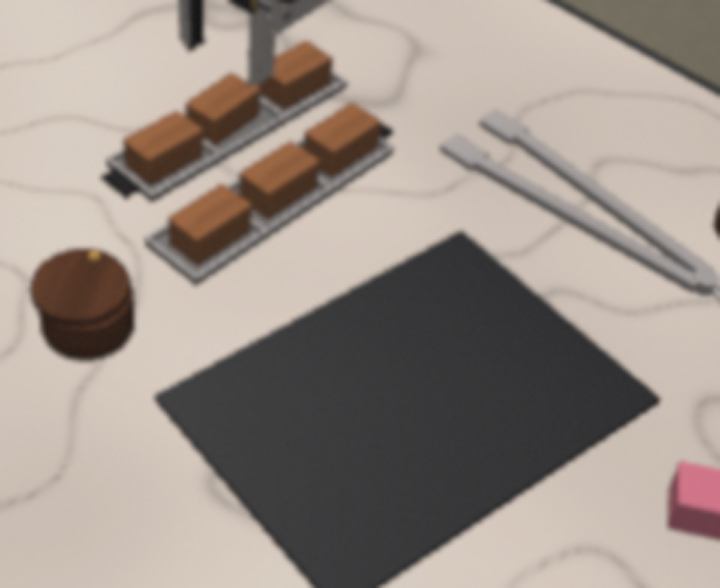

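>>> carry_out --targets '[[[0,1.5,-20,0],[0,0,-20,0],[0,0,-14,0],[0,0,-6.5,0],[0,0,0,0],[0,0,0,0]]]'

```text
t: 41.8
position: [606.7, 14.4, 113.8]
orientation: [[-0.996, -0.094, 0.002], [-0.094, 0.996, -0.0], [-0.002, -0.0, -1.0]]
wrist_force: [-0.4, -0.4, 0.2]
gripper_width: 61.3
```

>>> carry_out --targets '[[[0,0,0,0],[0,0,0,0],[0,0,0,0],[0,0,0,0],[0,0,0,0],[1.5,-1,0,-2],[1.5,-1.3,0,-2],[1,-1,0,-1.7]]]' --hand 0.2

```text
t: 42.6
position: [610.1, 11.5, 113.1]
orientation: [[-1.0, 0.007, -0.0], [0.007, 1.0, 0.001], [0.0, 0.001, -1.0]]
wrist_force: [-0.9, 1.2, 2.6]
gripper_width: 34.0
```

>>> carry_out --targets '[[[0,0,0,0],[0,0,0,0]]]'

```text
t: 42.8
position: [610.2, 11.2, 113.1]
orientation: [[-1.0, 0.005, 0.001], [0.005, 1.0, 0.0], [-0.001, 0.0, -1.0]]
wrist_force: [-0.4, 0.8, 3.3]
gripper_width: 33.8
```

```bash
python3 st.py
```

```text
t 42.8 pos [610.2  11.2 113.1] yangle 89.7 zaxis [ 0.001  0.    -1.   ] F [-0.4  0.8  3.3] w 33.8 q [-0.07  0.33  1.47  0.    1.34 -1.64]
```

>>> carry_out --targets '[[[0,0,0,0],[0,0,0,0],[0,0,0,0],[0,0,20,0],[0,0,40,0],[0,0,45,0],[-20,40,20,0],[-20,40,0,0]]]' --hand 0.65

```text
t: 43.6
position: [571.7, 91.1, 242.8]
orientation: [[-1.0, 0.009, 0.009], [0.009, 1.0, 0.001], [-0.009, 0.001, -1.0]]
wrist_force: [0.6, 0.9, 0.3]
gripper_width: 61.0
```

>>> carry_out --targets '[[[-35,30,0,0],[-35,30,0,0],[-35,30,0,0],[-35,30,0,0],[-35,30,0,0],[0,0,0,0],[0,0,0,0],[0,0,0,0]]]'

```text
t: 44.4
position: [395.7, 240.6, 237.7]
orientation: [[-1.0, 0.006, 0.0], [0.006, 1.0, -0.0], [-0.0, -0.0, -1.0]]
wrist_force: [0.6, 0.2, -0.6]
gripper_width: 61.5
```

```bash
python3 look.py af;python3 st.py;python3 chk.py af
python3 - <<'E'
from g import *
from meas import rect
for n in('top','side'):
    f=load(n);C=cloud(f);h=cv2.cvtColor(f['color'],cv2.COLOR_BGR2HSV)
    yl=(cv2.inRange(h,(18,110,80),(32,255,255))>0)&(C[...,2]>115)&(C[...,2]<135)&(C[...,1]>300)&(C[...,1]<400)
    if yl.sum()>5: print(n,'fin',yl.sum(),C[yl].mean(0).round(1),rect(C[yl]))
E
```

```text
44.5 [396.06043686 240.30862775 237.54481778] 60.70390900405758
t 44.5 pos [396.1 240.3 237.5] yangle 89.55 zaxis [-0. -0. -1.] F [ 0.   0.1 -0.4] w 60.7 q [ 0.42 -0.09  1.67 -0.    1.55 -1.14]
top
[301. 196.] 37.4 [681.4  10.5] [54.5 31. ] -0.7 [681.5  10.2]
[331. 205.] 37.1 [651.5 -74.7] [54.1 33.7] -0.9 [651.4 -75.5]
[300. 220.] 36.9 [610.4  11.3] [53.7 30.8] -0.7 [609.9  11. ]
[332. 230.] 37.4 [580.8 -77.5] [53.4 30.7] -1.0 [580.6 -77.6]
[301. 246.] 37.3 [537.5  10.7] [53.1 33.2] -0.6 [537.   11.9]
[333. 256.] 37.1 [508.3 -78.9] [52.7 30.5] -1.0 [508.3 -79. ]
[336. 301.] 51.1 [386.5 -82.8] [65.  64.5] 89.0 [386.3 -83.4]
side
[268. 298.] 50.3 [385.4 -85.4] [69.4 64.1] 51.3 [384.4 -86.2]
```

View pics/af_top.png

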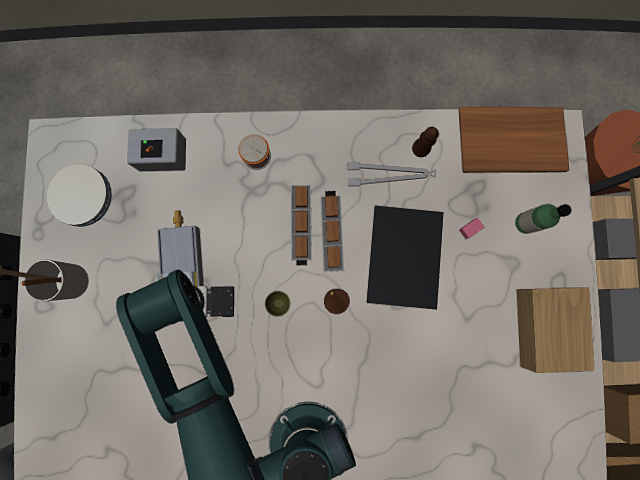

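View pics/af_side.png

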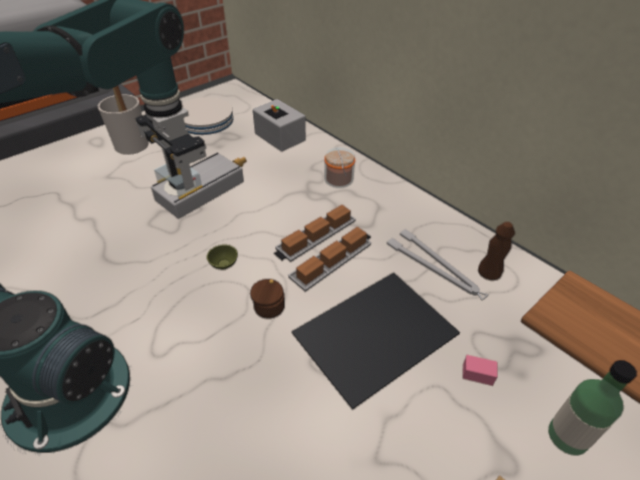

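The a2 block is back at (610, 11) and nothing else moved. The top view shows all six blocks around (301,220) and (332,230), and the bowl, cellar and tongs in their original places. The arm is clear at z 237, so I'm handing in.

```bash
python3 -c "
from cell import r
print(r.close_job())"; python3 st.py
```

```text
the job is handed in; nothing more can be done
None
the job is handed in; nothing more can be done
```

I dealt the six wood blocks into the two trays that were out, in the order a1, b1, a2, b2, a3, b3. I then turned the knob clockwise to the red mark and slid the lock hood home over it. The job was handed in at about 44.5 s of the 210 s.

**Checks**
- **Blocks:** in the last picture every block lies flat, one per pocket, three in each tray. Their tops stand at 37 mm, as they should.
- **Knob:** the pointer is at about 1° and the mark reads between 0.2° and 0.8°, so they agree to about 1°. I checked this before closing the hood. Afterwards I saw the knob only through the hood, where it looked unchanged.
- **Hood:** the arm's travel came to 120 mm and the push force rose at the end, so it reached its stop. In the pictures the fin is at about (432.6, 344.8), over the knob's axis. The arm hid the fin in the final picture, so this was checked a few seconds earlier.
- **Bowl, cellar and tongs:** they look unmoved by eye, and the cellar also measures the same as at the start.

**What went wrong or disagreed**
- **Knocked block:** the block in a2 was knocked about 6 mm and 6° within its pocket by the time the hood was closed. I recentred it without lifting it, so one block was handled after the hood was shut.
- **Camera views:** the two views differed by 1 to 3 mm throughout, so I averaged them.

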